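# Load the parts dryer

## Robot

A 6-joint arm with a two-finger parallel gripper is mounted at the origin on a cart in front of the work surface, level with it; the furniture and walls round the work are solid. World frame = base frame: x ahead of the robot, y to its left, z up, the work surface at z = 0. Lengths are in m, angles in rad, forces in N, time in s.
With the tool pointing down it reaches from about 0.325 to 0.875 m from the base axis. Payload 4.4 kg.
Tool frame: the origin (TCP) lies at the very end of the fingers, on their centre line; the grasp point (between the pads) lies 19 mm behind it; z points along the fingers, y is the line along which they close (so a half turn about z gives the same grasp; the last joint's range is limited). The gripper opens to 85 mm and grips with 20 to 120 N. Pads are 22 mm wide; open, the fingers measure 114 mm over their backs; the gripper's body (76 mm by 85 mm) begins 54 mm behind the grasp point. The pads swing forward as they close: fully open they stand 13 mm farther back than shut.
Start: joints at [1.038, 0.207, 1.542, -0, 1.393, -0.15], TCP at [0.214, 0.534, 0.231] pointing down, gripper open.
Joint ranges: [-2.73, 2.73], [-0.86, 2.22], [0.23, 2.46], [-1.11, 4.25], [0.08, 2.63], [-2.82, 2.82]. Speed limits (rad/s): [2.79, 2.79, 3.14, 3.14, 3.14, 3.14].

## Interface

Orientations are given as [roll, pitch, yaw] about the fixed x, y, z axes, in that order (R = Rz(yaw) Ry(pitch) Rx(roll)).
In Python, from workcell import status, imaging, arm gives the robot as it stands. The module is installed in compiled form; this text tells all that it offers.
- The arm moves only by the tool send_rows, never from a script. Its argument "plan" is one flat list of numbers, 7 for each row, row after row: the finger opening in cm, from 0 to 8.54, then the shift along the tool's x, y, z in cm, then the turn, a rotation vector about the tool's x, y, z in rad. In form: [claw, x, y, z, ax, ay, az, claw, x, y, z, ax, ay, az, ...]. A call has 1 to 8 rows; each row is the pose to reach, as a shift and turn from the pose commanded when the call began, along the tool's axes at that moment; what a row does not reach only later rows make up. A row lasts 1/12 s, in which the tool goes at most 41.7 mm and 7.16 degrees, less where a joint would pass 70% of its speed; a pose out of reach is approached as far as the arm can. A call with a gripper value outside its range is refused whole. The fingers move at their own pace and stop on an object; "grip_force" is the grip in N (left out, the last holds). Time passes only in rows, so rows that repeat a pose let the fingers close. It gives the time, the measured TCP pose, the force, the opening and the grip force at its end, in the units of the state.
- status.observe(): the state, without advancing time (a new reading comes with each control period).
- imaging.read_camera(name): name is "scene" or "top" or "wrist"; returns a dict with "pixels" (420x560x3 uint8, red, green, blue), "range_z" (420x560 float32, m along the optical axis (not along the pixel's ray), 0 where there is no reading), "vertical_fov" (degrees; the focal length in pixels is half the picture's height over the tangent of half this angle, whatever the lens; pixels are square), "cx", "cy" (the principal point, pixels), "rvec" (rotation vector, rad) and "tvec" (3), from world to camera coordinates, as OpenCV has them. Camera axes: x right, y down, z forward; pixel columns grow to the right and rows downward; lengths in m; the calibration is good to about 2 mm. A picture is of the moment at which its call begins.
- arm.close_job(): hands the job in; it is judged then, once.
The state is a dict: "time_s": time; "q": joint angles; "joint_velocities": joint speeds; "joint_efforts": joint torques, N m; "ee_pos": TCP position; "orientation": TCP orientation; "ft_force": force on the tool from outside, world axes, zero at the start; "moment": the same for the moment, N m; "opening": finger opening in m; "gripper_force": force on a finger pad.
Only numpy, scipy, OpenCV 4.12 (cv2) and the standard library are available. Lean on these libraries where they do the work, as an engineer would, in place of code of your own. Each camera call takes 0.05 s, during which the arm holds its last target. There are 200 camera calls.

## Task

Dry this batch of washed parts: slide the loose loading rail up against the drying hood's rail until the two bars meet flush, then hang every wire basket by its roller hook on the loading rail and let it go, so that each rolls down into the hood until it stands against the end stop or the basket before it. When all the baskets are in, press the recessed start button on the control pod with the tip of the stylus, then stand the stylus back in its wooden block; leave the loading rail joined up and do not knock over the bottle.

Things in the scene. Friction and masses are not known exactly. Their poses are not given: they have to be found in the camera images.
- dryer: Fixed drying hood, 136 x 340 mm, 238 mm high, roofed with clear sheet (underside 228 mm up), open in front and at the +y end. Origin on the bench below the rail's upper end; x to the back wall (x = -50 to 86 mm), y uphill along the rail, out of the open end; hood from y = 0 to -340 mm. The first basket stops with its origin at y = -251 mm, 27 mm up; each next one 66 mm uphill.
- rail_joint (a point): Upper end of the hood's rail, centre of its top edge, 138 mm up, where the loading rail meets it. The rail is a steel bar on edge, 8 mm thick in x, 20 mm high, sloping down toward the hood's -y at 5 degrees to a rubber buffer; brackets leave it at the back, 12 mm and more below its top edge.
- dock_mouth (a point): Point on the bench midway between two docking cheeks of the hood, 16 mm high, at hood x = -38 and +92 mm, y = 0 to 62 mm. They guide the foot of the loading rail with 1.5 mm play a side and flare over the outer 28 mm to 9 mm play.
- loading_rail: Loose loading rail, 0.9 kg, 65 to 105 mm away from the joint, askew; slides on nylon glides with about 2 N. When joined its frame coincides with the hood's. Foot 12 mm thick, x = -36 to 90, y = 2 to 150 mm. Same bar and slope, y = 0 to 158 mm, top edge 138 mm up at y = 0, rising 0.0875 per unit y; stop peg at y = 151 mm. Bracket at the back at y = 78 mm to a post at x = 72 mm.
- loading_rail_end (a point): Lower end of the loading rail, centre of the bar's top edge: meets rail_joint when joined.
- loading_rail_grip (a point): Grip of the loading rail: black upright tab on its post, 12 mm thick in the loading rail's x, 44 mm long in y, 157 to 205 mm above the bench (this point 190 mm up). Take it from above across its thickness.
- start_button (a joint): Travel of the start button, a spring push button, in m: 0 at rest to 0.005 fully down. 1 N starts it, 4.6 N holds it fully down.
- button_top (a point): Centre of the start button's white top, 14 mm wide, 36 mm above the bench, 8 mm deep in a round well 18 mm wide in the top face of the grey control pod (76 x 96 mm, 44 mm high, in front of the hood, fixed to it). A dial knob 60 mm high stands on the pod 42 mm from the well toward the hood's -y. Press straight down.
- stylus: Stylus, 128 mm long, 60 g, standing upright in the tool block, tip 8 mm above the bench. Origin at the tip, z up the handle. Pin 6 mm thick from 0 to 52 mm, then a round handle 18 mm thick up to 128 mm.
- tool_block: Fixed wooden block 56 x 56 mm, 60 mm high, origin at the centre of its underside, with an upright through hole 11 mm wide in the middle (rim slightly chamfered). The shoulder of the stylus handle rests on its top.
- degreaser_bottle: Bystander: nozzle bottle 45 mm wide, 161 mm tall, origin at the centre of its underside.
- basket_a: One of 2 to 4 wire baskets of washed parts with a roller hook on top, 0.2 to 0.33 kg, 66 x 66 mm (basket 40 mm high), 162 mm tall in all, standing upright on the bench, turned up to 0.6 rad. Origin: centre of the underside; y along the rail when hung. It hangs only with its x axis along the hood's x (short lip at the back). No pose if absent.
- basket_a_tab (a point): Its black grip tab, 10 mm thick in x, 36 mm long in y, 122 to 162 mm up (this point 145); take it from above. Below it the hook, 44 mm long in y, open below: front plate x = -13 to -8 mm, back lip x = 8 to 12 mm reaching down to 80 mm up; between them two free wheels, 24 mm in diameter, axles 100 mm up at y = -17 and 17 mm, so they rest on a bar with the origin 88 mm below the bar's top edge.
- basket_b: One of 2 to 4 wire baskets of washed parts with a roller hook on top, 0.2 to 0.33 kg, 66 x 66 mm (basket 40 mm high), 162 mm tall in all, standing upright on the bench, turned up to 0.6 rad. Origin: centre of the underside; y along the rail when hung. It hangs only with its x axis along the hood's x (short lip at the back). No pose if absent.
- basket_b_tab (a point): Its black grip tab, 10 mm thick in x, 36 mm long in y, 122 to 162 mm up (this point 145); take it from above. Below it the hook, 44 mm long in y, open below: front plate x = -13 to -8 mm, back lip x = 8 to 12 mm reaching down to 80 mm up; between them two free wheels, 24 mm in diameter, axles 100 mm up at y = -17 and 17 mm, so they rest on a bar with the origin 88 mm below the bar's top edge.
- basket_c: One of 2 to 4 wire baskets of washed parts with a roller hook on top, 0.2 to 0.33 kg, 66 x 66 mm (basket 40 mm high), 162 mm tall in all, standing upright on the bench, turned up to 0.6 rad. Origin: centre of the underside; y along the rail when hung. It hangs only with its x axis along the hood's x (short lip at the back). No pose if absent.
- basket_c_tab (a point): Its black grip tab, 10 mm thick in x, 36 mm long in y, 122 to 162 mm up (this point 145); take it from above. Below it the hook, 44 mm long in y, open below: front plate x = -13 to -8 mm, back lip x = 8 to 12 mm reaching down to 80 mm up; between them two free wheels, 24 mm in diameter, axles 100 mm up at y = -17 and 17 mm, so they rest on a bar with the origin 88 mm below the bar's top edge.
- basket_d: One of 2 to 4 wire baskets of washed parts with a roller hook on top, 0.2 to 0.33 kg, 66 x 66 mm (basket 40 mm high), 162 mm tall in all, standing upright on the bench, turned up to 0.6 rad. Origin: centre of the underside; y along the rail when hung. It hangs only with its x axis along the hood's x (short lip at the back). No pose if absent.
- basket_d_tab (a point): Its black grip tab, 10 mm thick in x, 36 mm long in y, 122 to 162 mm up (this point 145); take it from above. Below it the hook, 44 mm long in y, open below: front plate x = -13 to -8 mm, back lip x = 8 to 12 mm reaching down to 80 mm up; between them two free wheels, 24 mm in diameter, axles 100 mm up at y = -17 and 17 mm, so they rest on a bar with the origin 88 mm below the bar's top edge.
Mind the look-alikes: they are no part of the job. Leave any green look-alike of the basket_a alone.

How it is judged:
On the way, in this order (a step that is already met when the one before it is completed fails the run):
1. the loading rail is joined flush to the hood's rail (distance between loading_rail_end and rail_joint below 0.005 m and angle between the y axis of loading_rail and the y axis of dryer, either way round below 0.04 rad), for 0.2 s.
2. every basket hangs in the hood, rolled down against the end stop or the basket before it (all of step 1 and y of each of basket_a, basket_b, basket_c, basket_d in the frame of dryer below -0.02 m and z of basket_a in the frame of dryer between 0.015 and 0.06 m and angle between each of basket_a, basket_b, basket_c, basket_d's own z axis and vertical below 0.2 rad and linear speed of each of basket_a, basket_b, basket_c, basket_d below 0.03 m/s and (y of basket_a in the frame of dryer below -0.244 m or y of basket_a in the frame of basket_b between 0.05 and 0.073 m or y of basket_a in the frame of basket_c between 0.05 and 0.073 m or y of basket_a in the frame of basket_d between 0.05 and 0.073 m) and z of basket_b in the frame of dryer between 0.015 and 0.06 m and (y of basket_b in the frame of dryer below -0.244 m or y of basket_b in the frame of basket_a between 0.05 and 0.073 m or y of basket_b in the frame of basket_c between 0.05 and 0.073 m or y of basket_b in the frame of basket_d between 0.05 and 0.073 m) and z of basket_c in the frame of dryer between 0.015 and 0.06 m and (y of basket_c in the frame of dryer below -0.244 m or y of basket_c in the frame of basket_a between 0.05 and 0.073 m or y of basket_c in the frame of basket_b between 0.05 and 0.073 m or y of basket_c in the frame of basket_d between 0.05 and 0.073 m) and z of basket_d in the frame of dryer between 0.015 and 0.06 m and (y of basket_d in the frame of dryer below -0.244 m or y of basket_d in the frame of basket_a between 0.05 and 0.073 m or y of basket_d in the frame of basket_b between 0.05 and 0.073 m or y of basket_d in the frame of basket_c between 0.05 and 0.073 m)), for 0.2 s.
3. the start button is pushed in with the stylus (value of joint start_button above 0.0035 m and contact force between stylus and start_button above 0.5 N), for 0.1 s.
At the end, for the whole second after the job is handed in: Rails meet within 5 mm and 0.04 rad; every basket hangs upright at rest on the hood's rail, the first within 7 mm of the end stop, each other within 7 mm of the one below it; button out; stylus upright in its block, handle down on the wood; bottle upright (all of step 2 and value of joint start_button below 0.001 m and angle between stylus's own z axis and vertical below 0.2 rad and horizontal distance between stylus and tool_block below 0.008 m and height (world z) of stylus below 0.014 m and linear speed of stylus below 0.02 m/s and angle between degreaser_bottle's own z axis and vertical below 0.3 rad); the robot touches nothing.
It fails at once if the bottle is knocked over (angle between degreaser_bottle's own z axis and vertical above 0.6 rad).
Of basket_a, basket_b, basket_c, basket_d only 2 to 4 are there at a start; the rules pass over those that are not, and their reading is None.
At some moment in a run one of basket_a, basket_b, basket_c, basket_d may be knocked a few centimetres aside while the robot is not near it.
It also fails if it takes over 210 s, if anything falls off the work surface, if the arm or the gripper's body presses on something with over 40 N, if the wrist force passes 120 N, or if a joint passes its speed limit or range.

## Working session

There is one attempt and no reset: what is moved stays moved. The work goes in short steps, Python scripts to look and compute and a tool call to move; the robot and the scene stay as the last step left them, time stands still between calls to the robot, and variables do not carry over. Pictures are saved under pics/ and viewed, at most 14 in all, crops included, and the job is handed in when it is done.

Besides the shell and the picture viewer there is one more tool, called after "Call:" as name(argument=value, ...), one argument or row to a line, values as JSON. send_rows: Moves the arm, as the interface text tells. Its arguments: {"type":"object","properties":{"plan":{"type":"array"},"grip_force":{"type":"number"}},"required":["plan"]}

```bash
mkdir -p pics; cat > h.py <<'E'
import numpy as np, cv2
from workcell import status, imaging, arm
from scipy.spatial.transform import Rotation as Ro
def cam(n):
    d=imaging.read_camera(n); im=d["pixels"]; h=im.shape[0]
    f=h/2/np.tan(np.radians(d["vertical_fov"])/2)
    R=cv2.Rodrigues(np.array(d["rvec"],float))[0]; t=np.array(d["tvec"],float).ravel()
    d.update(f=f,R=R,t=t,C=-R.T@t); return d
def cloud(d):
    Z=d["range_z"]; v,u=np.mgrid[:Z.shape[0],:Z.shape[1]]
    P=np.stack([(u-d["cx"])/d["f"]*Z,(v-d["cy"])/d["f"]*Z,Z],-1)
    W=(P-d["t"])@d["R"]; W[Z<=0]=np.nan; return W
def ray(d,u,v,z):
    r=d["R"].T@np.array([(u-d["cx"])/d["f"],(v-d["cy"])/d["f"],1]); return d["C"]+r*(z-d["C"][2])/r[2]
def proj(d,p):
    c=d["R"]@np.array(p)+d["t"]; return d["f"]*c[0]/c[2]+d["cx"],d["f"]*c[1]/c[2]+d["cy"]
def save(d,n,crop=None,s=1):
    im=d["pixels"]
    if crop: im=im[crop[1]:crop[3],crop[0]:crop[2]]
    im=cv2.resize(im,None,fx=s,fy=s,interpolation=cv2.INTER_CUBIC)
    cv2.imwrite(f"pics/{n}.png",im[...,::-1])
E
python3 - <<'E'
from h import *
s=status.observe(); print({k:np.round(v,3).tolist() for k,v in s.items()})
ims=[]
for n in("top","scene"):
    d=cam(n); save(d,n+"0",s=1.4); print(n,d["C"],d["f"],d["cx"],d["cy"],d["R"].round(2).tolist())
    W=cloud(d); print(np.isnan(W[...,0]).mean())
    np.savez(n+"0.npz",pixels=d["pixels"],W=W)
E
```

```text
{'time_s': 0.0, 'q': [1.039, 0.207, 1.543, -0.0, 1.394, -0.15], 'joint_velocities': [-0.0, 0.0, -0.001, 0.002, 0.001, -0.0], 'joint_efforts': [0.001, -38.304, -29.16, -0.0, 0.01, 0.0], 'ee_pos': [0.214, 0.533, 0.23], 'orientation': [-3.139, -0.0, 2.76], 'ft_force': [0.015, 0.561, 0.948], 'moment': [-0.042, -0.03, 0.007], 'gripper_force': 0.0, 'opening': 0.086}
top [0.33498295 0.03137375 1.20989251] 383.94684248525357 282.93096882268674 203.58134699199437 [[-0.02, -1.0, -0.03], [-0.99, 0.02, -0.15], [0.15, 0.03, -0.99]]
0.004141156462585034
scene [-0.39873991 -0.34978409  0.62172958] 464.43448373796656 288.0711560021425 210.0731310790385 [[0.38, -0.92, 0.0], [-0.4, -0.17, -0.9], [0.83, 0.34, -0.44]]
0.004158163265306123
```

View pics/top0.png

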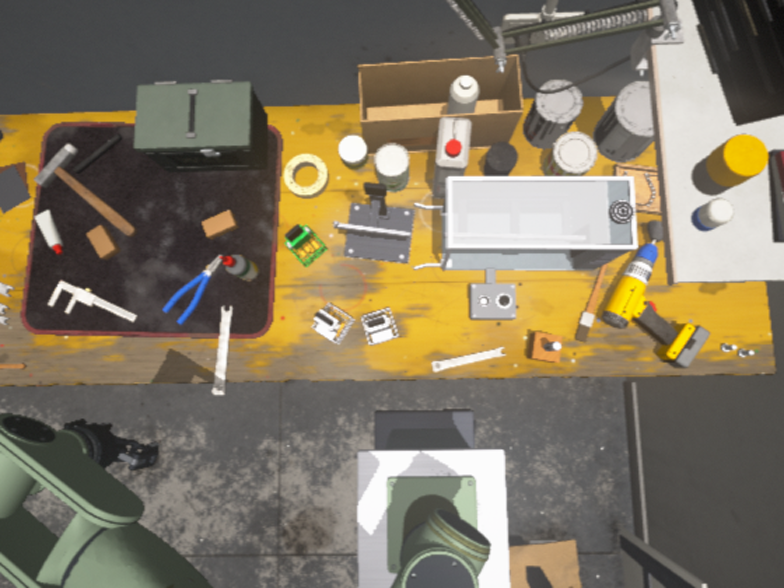

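View pics/scene0.png

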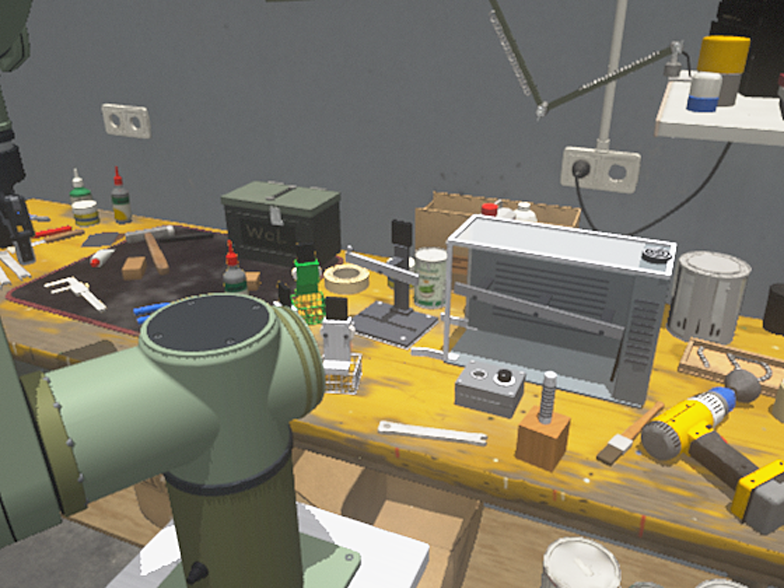

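Top view: hood at (445–635,175–270), loading rail (378,228), two baskets at (331,322) and (380,325), green look-alike at (305,243), pod (492,298), block with stylus (546,346). Scene view agrees.

```bash
python3 - <<'E'
from h import *
def rect(P,lab):
    if len(P)<5: print(lab,len(P)); return
    r=cv2.minAreaRect(P[:,:2].astype(np.float32)*1000); print(lab,len(P),np.round(r[0],1),np.round(r[1],1),round(r[2],1),'z',np.round(np.percentile(P[:,2],[5,50,95]),3),'med',np.round(np.median(P,0),3))
for n in("top","scene"):
    z=np.load(n+"0.npz"); W=z["W"]; px=z["pixels"].astype(int); hsv=cv2.cvtColor(z["pixels"],cv2.COLOR_RGB2HSV)
    X,Y,Z=W[...,0],W[...,1],W[...,2]
    def reg(x0,x1,y0,y1,z0,z1,m=True):
        return W[(X>x0)&(X<x1)&(Y>y0)&(Y<y1)&(Z>z0)&(Z<z1)&m]
    print(n)
    bench=reg(.3,.6,-.3,.3,-.02,.02); print('bench',np.median(bench[:,2]))
    rect(reg(.3,.8,-.6,.0,.23,.25),'hoodtop')
    if n=="top":
        for (u0,u1,v0,v1,l) in [(222,254,215,246,'bA'),(255,288,215,246,'bB'),(246,296,125,190,'rail'),(330,372,190,232,'pod'),(375,405,230,262,'block'),(310,460,120,195,'hood')]:
            Q=W[v0:v1,u0:u1].reshape(-1,3)
            for zz in ([(.1,.2)] if l[0]=='b' and l!='block' else [(.008,.016),(.12,.16),(.19,.22)] if l=='rail' else [(.036,.05),(.055,.07)] if l=='pod' else [(.05,.07),(.1,.15)] if l=='block' else [(.225,.25),(.11,.145)]):
                rect(Q[(Q[:,2]>zz[0])&(Q[:,2]<zz[1])],l+str(zz))
E
```

```text
top
bench 0.00162257230455765
hoodtop 7019 [ 667.  -209.1] [346.9 252.1] 88.4 z [0.231 0.234 0.241] med [ 0.611 -0.206  0.234]
bA(0.1, 0.2) 167 [427.5 209.6] [57.2 27.1] 56.3 z [0.106 0.125 0.165] med [0.425 0.203 0.125]
bB(0.1, 0.2) 171 [418.  104.4] [27.7 56.5] 17.5 z [0.106 0.125 0.165] med [0.416 0.103 0.125]
rail(0.008, 0.016) 1249 [671.  101.1] [148.2 197.7] 82.5 z [0.009 0.013 0.016] med [0.623 0.1   0.013]
rail(0.12, 0.16) 356 [643.1  96.4] [132.7  81.2] 83.3 z [0.129 0.138 0.151] med [0.614 0.106 0.138]
rail(0.19, 0.22) 91 [680.6 101.1] [43.  13.8] 79.0 z [0.194 0.205 0.209] med [0.679 0.101 0.205]
pod(0.036, 0.05) 716 [ 469.4 -143. ] [94.8 76.9] 87.8 z [0.041 0.045 0.049] med [ 0.468 -0.139  0.045]
pod(0.055, 0.07) 52 [ 467.9 -164.6] [21.1 21.1] 89.1 z [0.056 0.06  0.064] med [ 0.469 -0.164  0.06 ]
block(0.05, 0.07) 310 [ 367.7 -249.3] [57.2 56. ] 79.8 z [0.057 0.061 0.065] med [ 0.366 -0.243  0.061]
block(0.1, 0.15) 53 [ 367.2 -247.8] [14.9 17.5] 84.5 z [0.106 0.137 0.141] med [ 0.367 -0.246  0.137]
hood(0.225, 0.25) 7024 [ 610.1 -207.5] [346.9 138. ] 88.5 z [0.231 0.234 0.241] med [ 0.61  -0.209  0.234]
hood(0.11, 0.145) 122 [ 565.7 -162.1] [400.9 152.8] 62.1 z [0.112 0.129 0.142] med [ 0.551 -0.329  0.129]
scene
bench -0.0015368284724276528
hoodtop 2678 [ 664.7 -209.1] [346.1 254.9] 88.7 z [0.23  0.232 0.239] med [ 0.603 -0.231  0.232]
```

Call:
send_rows(
  plan=[8.5, -50, -26.6, -19, 0, 0, 1.2, 8.5, -50, -26.6, -19, 0, 0, 1.2, 8.5, -50, -26.6, -19, 0, 0, 1.2, 8.5, -50, -26.6, -19, 0, 0, 1.2, 8.5, -50, -26.6, -19, 0, 0, 1.2, 8.5, -50, -26.6, -19, 0, 0, 1.2, 8.5, -50, -26.6, -19, 0, 0, 1.2, 8.5, -50, -26.6, -19, 0, 0, 1.2],
)

```text
time_s: 0.77
ee_pos: [0.4184, 0.2901, 0.3375]
orientation: [-3.141, 0.0, 1.754]
ft_force: [0.5, -0.1, 0.1]
opening: 0.0849
gripper_force: 0.0
```

```bash
cat >> h.py <<'E'
def go(x,y,z,yaw,quiet=0):
    "print shift (cm) and turn for a tool-down pose; yaw deg"
    s=status.observe(); R0=Ro.from_euler("xyz",s["orientation"]); p=np.array(s["ee_pos"])
    R1=Ro.from_euler("xyz",[np.pi,0,np.radians(yaw)])
    print("now",p.round(4),np.degrees(s["orientation"]).round(2),"F",np.round(s["ft_force"],1),"op",round(float(s["opening"]),4),"t",round(s["time_s"],2))
    print("shift cm",(R0.inv().apply(np.array([x,y,z])-p)*100).round(2),"turn",(R0.inv()*R1).as_rotvec().round(3))
E
python3 -c "
from h import *
go(.55,.07,.42,88.4)"
```

```text
now [0.4184 0.2901 0.3375] [-179.96    0.    100.48] F [ 0.5 -0.1  0.1] op 0.0849 t 0.77
shift cm [-24.04   8.93  -8.25] turn [-0.001  0.     0.211]
```

Call:
send_rows(
  plan=[8.5, -24, 8.9, -8.2, 0, 0, 0.21, 8.5, -24, 8.9, -8.2, 0, 0, 0.21, 8.5, -24, 8.9, -8.2, 0, 0, 0.21, 8.5, -24, 8.9, -8.2, 0, 0, 0.21, 8.5, -24, 8.9, -8.2, 0, 0, 0.21, 8.5, -24, 8.9, -8.2, 0, 0, 0.21, 8.5, -24, 8.9, -8.2, 0, 0, 0.21, 8.5, -24, 8.9, -8.2, 0, 0, 0.21],
)

```text
time_s: 1.43
ee_pos: [0.5525, 0.069, 0.4199]
orientation: [3.14, 0.001, 1.544]
ft_force: [-1.1, 0.1, 0.1]
opening: 0.085
gripper_force: 0.0
```

```bash
python3 -c "
from h import *
go(.55,.07,.42,88.4)
d=cam('wrist'); save(d,'w1',s=1.4); print(d['C'],d['f'],d['R'].round(3).tolist()); np.savez('w1.npz',pixels=d['pixels'],W=cloud(d),**{k:d[k] for k in('f','cx','cy','R','t','C')})
for p in [(.597,-.037,.138),(.597,-.037,0),(.68,.1,.2),(.61,.03,.137)]: print(p,np.round(proj(d,p)))"
```

```text
now [0.5525 0.069  0.4199] [1.799e+02 8.000e-02 8.846e+01] F [-1.1  0.1  0.1] op 0.085 t 1.43
shift cm [ 0.1  -0.25 -0.01] turn [0.002 0.001 0.001]
[0.55406591 0.13782549 0.5626878 ] 302.311015401529 [[1.0, -0.027, 0.003], [-0.026, -0.962, 0.273], [-0.005, -0.273, -0.962]]
(0.597, -0.037, 0.138) [308. 243.]
(0.597, -0.037, 0) [301. 216.]
(0.68, 0.1, 0.2) [384. 153.]
(0.61, 0.03, 0.137) [317. 199.]
```

View pics/w1.png

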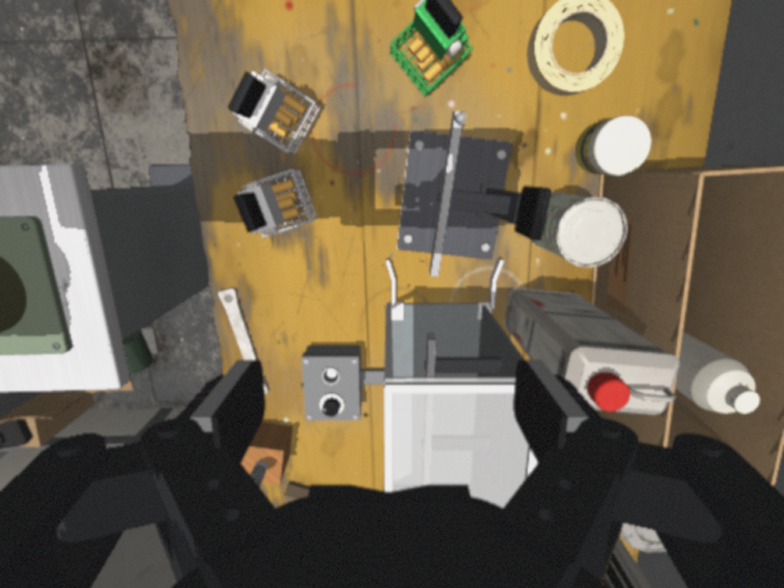

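Wrist view: loading bar (458,115)→(435,272), its tab (532,210), hood bar's upper end (431,340), cheeks at (392,280) and (497,280), both baskets at (275,110) and (275,203), pod well (331,375).

```bash
python3 - <<'E'
from h import *
z=np.load('w1.npz'); W=z['W']; px=z['pixels'].astype(int)
X,Y,Z=W[...,0],W[...,1],W[...,2]; v,u=np.mgrid[:420,:560]
def line(m,l):
    P=W[m]; vx,vy,x0,y0=cv2.fitLine(P[:,:2].astype(np.float32),cv2.DIST_HUBER,0,.001,.001).ravel()
    if vy<0: vx,vy=-vx,-vy
    t=(P[:,0]-x0)*vx+(P[:,1]-y0)*vy; t0,t1=t.min(),t.max()
    print(l,len(P),'yaw',round(np.degrees(np.arctan2(-vx,vy)),2),'low end',(1000*np.array([x0+t0*vx,y0+t0*vy])).round(1),'high',(1000*np.array([x0+t1*vx,y0+t1*vy])).round(1),'z',np.percentile(P[:,2],[2,50,98]).round(4)); 
    return x0,y0,vx,vy
m=(Z>.132)&(Z<.16)&(u>300)&(u<336)&(v>74)&(v<202); 
line(m,'load bar')
m=(Z>.115)&(Z<.145)&(u>298)&(u<318)&(v>232)&(v<268); line(m,'hood bar')
m=(Z>.19)&(Z<.215)&(u>360)&(u<400)&(v>125)&(v<180); line(m,'tab'); print(cv2.minAreaRect((W[m][:,:2]*1000).astype(np.float32)))
m=(Z>.008)&(Z<.017)&(u>280)&(u<370)&(v>85)&(v<190); print('foot',cv2.minAreaRect((W[m][:,:2]*1000).astype(np.float32)))
for l,a in(('cheekL',(270,292,180,222)),('cheekR',(345,362,180,222))):
    m=(Z>.011)&(Z<.022)&(u>a[0])&(u<a[1])&(v>a[2])&(v<a[3])&(px.min(-1)>110); 
    P=W[m]; print(l,len(P)); 
    for y0 in np.arange(-.04,.03,.01):
        q=P[(P[:,1]>y0)&(P[:,1]<y0+.01)]
        if len(q): print(round(y0,3),(q[:,0].min()*1000).round(1),(q[:,0].max()*1000).round(1))
m=(Z>.225)&(Z<.25)&(v>265)&(v<345)&(u>265)&(u<390); P=W[m]; print('roof front edge y max',np.percentile(P[:,1],[90,99]),'x',P[:,0].min(),P[:,0].max())
m=(Z>.036)&(Z<.05)&(u>210)&(u<262)&(v>240)&(v<305); print('pod',cv2.minAreaRect((W[m][:,:2]*1000).astype(np.float32)))
print('bench',np.nanmedian(Z[100:160,230:270]))
# depth image at well
print('well depth',Z[262:275:2,228:246:2].round(3))
E
```

```text
load bar 978 yaw -7.51 low end [598.8  34.7] high [619.3 190. ] z [0.1323 0.1431 0.1524]
hood bar 287 yaw 11.14 low end [603.7 -85.7] high [593.7 -34.9] z [0.1185 0.1332 0.1382]
tab 506 yaw -9.03 low end [673.6  80.1] high [680.5 123.5] z [0.1907 0.2045 0.2065]
((679.8616333007812, 101.33719635009766), (43.919647216796875, 12.762600898742676), 81.24251556396484)
foot ((641.6728515625, 101.51638793945312), (154.35511779785156, 139.05682373046875), 82.29398345947266)
cheekL 103
-0.04 553.5 559.3
-0.03 555.5 559.5
-0.02 555.8 559.8
-0.01 556.0 560.0
0.0 552.8 558.2
0.01 551.1 556.6
0.02 547.7 553.2
cheekR 108
-0.04 687.9 691.8
-0.03 689.2 693.4
-0.02 688.2 693.2
-0.01 688.6 694.0
0.0 690.8 697.6
0.01 694.2 700.6
0.02 697.5 701.8
roof front edge y max [-0.03943269 -0.03362074] x 0.5433361251954906 0.6812033953347695
pod ((468.6817626953125, -142.3782958984375), (96.8637924194336, 76.42857360839844), 88.04651641845703)
bench 0.00018154357947555307
well depth [[0.044 0.044 0.043 0.044 0.046   nan 0.044 0.044 0.042]
 [0.043 0.044 0.045 0.034   nan 0.036 0.046 0.043 0.044]
 [0.044 0.045 0.033 0.036 0.037 0.036 0.026 0.046 0.044]
 [0.044 0.045 0.038 0.038 0.035 0.036 0.032 0.045 0.043]
 [0.045 0.045 0.043 0.038 0.036 0.034 0.043 0.045 0.044]
 [0.043 0.044 0.047 0.045 0.043 0.045 0.046 0.044 0.044]
 [0.044 0.043 0.045 0.048 0.046 0.046 0.044 0.044 0.044]]
```

```bash
python3 - <<'E'
from h import *
z=np.load('w1.npz'); W=z['W']; t=np.load('top0.npz')['W']
for W in(W,t):
  X,Y,Z=W[...,0],W[...,1],W[...,2]
  for x0 in(.70,.72,.74,.76,.80):
    print(x0,[round(float(np.nanmax(np.where((X>x0)&(X<x0+.02)&(Y>y)&(Y<y+.04),Z,0))),3) for y in np.arange(-.1,.16,.04)])
go(.680,.1015,.30,82.2); go(.680,.1015,.171,82.2)
E
```

```text
0.7 [0.141, 0.214, 0.017, 0.018, 0.002, 0.014, 0.015]
0.72 [0.24, 0.24, 0.208, 0.112, 0.111, 0.003, 0.003]
0.74 [0.24, 0.24, 0.003, 0.111, 0.111, 0.111, 0.003]
0.76 [0.218, 0.237, 0.003, 0.111, 0.11, 0.113, 0.003]
0.8 [0.217, 0.231, 0.003, 0.11, 0.112, 0.061, 0.061]
0.7 [0.219, 0.215, 0.014, 0.017, 0.009, 0.017, 0.016]
0.72 [0.242, 0.243, 0.211, 0.114, 0.113, 0.006, 0.007]
0.74 [0.241, 0.243, 0.009, 0.113, 0.114, 0.11, 0.008]
0.76 [0.223, 0.238, 0.009, 0.114, 0.113, 0.113, 0.006]
0.8 [0.218, 0.231, 0.007, 0.112, 0.113, 0.066, 0.065]
now [0.5512 0.0711 0.419 ] [-1.7997e+02 -1.0000e-02  8.8590e+01] F [-0.4  0.5  0.6] op 0.0847 t 1.48
shift cm [ 3.35 12.81 11.9 ] turn [-0.    -0.     0.111]
now [0.5512 0.0711 0.419 ] [-1.7997e+02 -1.0000e-02  8.8590e+01] F [-0.4  0.5  0.6] op 0.0847 t 1.48
shift cm [ 3.35 12.82 24.8 ] turn [-0.    -0.     0.111]
```

Call:
send_rows(
  plan=[5, 3.4, 12.8, 12, 0, 0, 0.111, 5, 3.4, 12.8, 12, 0, 0, 0.111, 5, 3.4, 12.8, 12, 0, 0, 0.111, 5, 3.4, 12.8, 12, 0, 0, 0.111, 5, 3.4, 12.8, 12, 0, 0, 0.111, 5, 3.4, 12.8, 17, 0, 0, 0.111, 5, 3.4, 12.8, 17, 0, 0, 0.111, 5, 3.4, 12.8, 17, 0, 0, 0.111],
)

```text
time_s: 2.15
ee_pos: [0.6751, 0.1053, 0.2439]
orientation: [-3.13, 0.002, 1.44]
ft_force: [0.5, -0.2, -0.1]
opening: 0.0502
gripper_force: 0.0
```

```bash
python3 - <<'E'
from h import *
go(.680,.1015,.171,82.2)
d=cam('wrist'); W=cloud(d); Z=W[...,2]; v,u=np.mgrid[:420,:560]
m=(Z>.195)&(Z<.215)&(abs(W[...,0]-.68)<.03)&(abs(W[...,1]-.1)<.05); print(cv2.minAreaRect((W[m][:,:2]*1000).astype(np.float32)),m.sum())
E
```

```text
now [0.6751 0.1053 0.2439] [-1.7935e+02  9.0000e-02  8.2520e+01] F [ 0.5 -0.2 -0.1] op 0.0502 t 2.15
shift cm [-0.3   0.62  7.29] turn [-0.011  0.002  0.006]
((680.5399169921875, 101.42264556884766), (43.88269805908203, 11.894705772399902), 82.60136413574219) 1204
```

Call:
send_rows(
  plan=[5, 0, 0, 4, 0, 0, 0, 5, 0, 0, 7.8, 0, 0, 0, 5, 0, 0, 7.8, 0, 0, 0, 5, 0, 0, 7.8, 0, 0, 0, 0.5, 0, 0, 7.8, 0, 0, 0, 0.5, 0, 0, 7.8, 0, 0, 0, 0.5, 0, 0, 7.8, 0, 0, 0, 0.5, 0, 0, 7.8, 0, 0, 0],
  grip_force=40,
)

```text
time_s: 2.87
ee_pos: [0.681, 0.1044, 0.1755]
orientation: [3.136, -0.001, 1.439]
ft_force: [0.7, 1.0, 6.1]
opening: 0.011
gripper_force: 42.0
```

```bash
python3 - <<'E'
from h import *
go(.6711,.0593,.171,88.3)
go(.6711,.0393,.171,88.3)
E
```

```text
now [0.681  0.1044 0.1755] [ 1.7966e+02 -7.0000e-02  8.2430e+01] F [0.7 1.  6.1] op 0.011 t 2.87
shift cm [-4.6  -0.39  0.45] turn [ 0.006 -0.001 -0.102]
now [0.681  0.1044 0.1755] [ 1.7966e+02 -7.0000e-02  8.2430e+01] F [0.7 1.  6.1] op 0.011 t 2.87
shift cm [-6.58 -0.13  0.45] turn [ 0.006 -0.001 -0.102]
```

Call:
send_rows(
  plan=[0.5, -0.05, -0.4, -0.2, 0, 0, -0.05, 0.5, -0.1, -0.8, -0.3, 0, 0, -0.102, 0.5, -0.1, -0.8, -0.3, 0, 0, -0.102, 0.5, -0.1, -0.8, -0.3, 0, 0, -0.102],
)

```text
time_s: 3.2
ee_pos: [0.6712, 0.1045, 0.1755]
orientation: [3.141, -0.0, 1.54]
ft_force: [-2.4, 0.5, 1.5]
opening: 0.0112
gripper_force: 41.4
```

```bash
python3 - <<'E'
from h import *
go(.6711,.0423,.1755,88.3)
d=cam('wrist'); save(d,'w2',s=1.4); W=cloud(d); np.savez('w2.npz',pixels=d['pixels'],W=W)
X,Y,Z=W[...,0],W[...,1],W[...,2]
m=(Z>.13)&(Z<.158)&(X>.57)&(X<.635)&(Y>.0)&(Y<.2)
P=W[m]; print(len(P),P[:,1].min(),P[:,1].max())
for y in np.arange(.03,.2,.01):
    q=P[abs(P[:,1]-y)<.005]
    if len(q): print(round(y,3),q[:,0].min().round(4),q[:,0].max().round(4),q[:,2].max().round(4))
E
```

```text
now [0.6712 0.1045 0.1755] [ 1.7994e+02 -2.0000e-02  8.8230e+01] F [-2.4  0.5  1.5] op 0.0112 t 3.2
shift cm [-6.22  0.18  0.  ] turn [ 0.001 -0.    -0.001]
5412 0.026238453922491824 0.18407500330548981
0.03 0.5931 0.5952 0.1398
0.04 0.5944 0.5959 0.1395
0.07 0.5945 0.6026 0.1436
0.08 0.5943 0.6029 0.1445
0.09 0.5946 0.6348 0.1457
0.1 0.595 0.6349 0.1466
0.11 0.5954 0.635 0.1478
0.12 0.5957 0.6044 0.148
0.13 0.5956 0.6045 0.1491
0.14 0.5961 0.6047 0.1504
0.15 0.5964 0.6053 0.1509
0.16 0.5967 0.6054 0.152
0.17 0.597 0.6058 0.158
0.18 0.5974 0.6061 0.1577
```

View pics/w2.png

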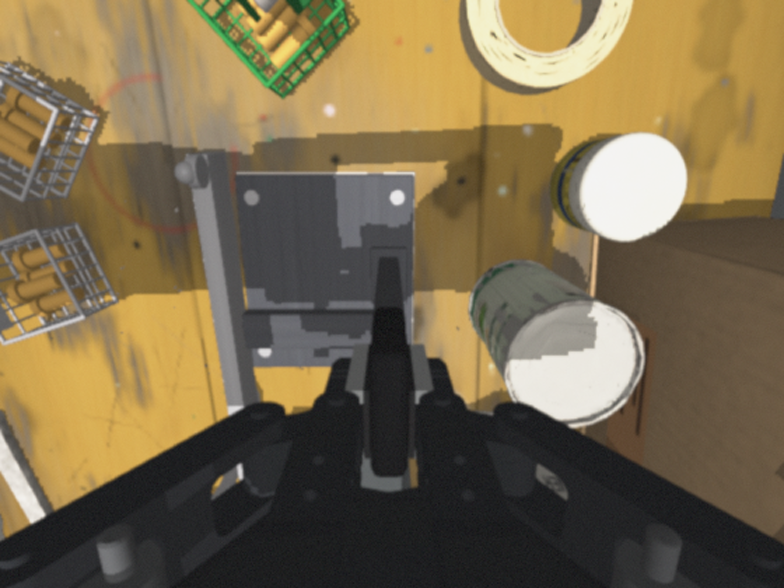

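Rail is held and aligned (bar at left (215,290), tab in fingers); now push along the hood axis.

Call:
send_rows(
  plan=[0.5, -0.5, 0.18, 0, 0, 0, 0, 0.5, -1.2, 0.18, 0, 0, 0, 0, 0.5, -2, 0.18, 0, 0, 0, 0, 0.5, -2.7, 0.18, 0, 0, 0, 0, 0.5, -3.4, 0.18, 0, 0, 0, 0, 0.5, -4, 0.18, 0, 0, 0, 0, 0.5, -4.5, 0.18, 0, 0, 0, 0, 0.5, -4.5, 0.18, 0, 0, 0, 0],
)

```text
time_s: 3.92
ee_pos: [0.6724, 0.0571, 0.1755]
orientation: [3.139, 0.001, 1.539]
ft_force: [0.4, 1.6, 5.1]
opening: 0.0113
gripper_force: 41.8
```

Call:
send_rows(
  plan=[0.5, -0.5, 0, 0, 0, 0, 0, 0.5, -0.9, 0, 0, 0, 0, 0, 0.5, -1.2, 0, 0, 0, 0, 0, 0.5, -1.5, 0, 0, 0, 0, 0, 0.5, -1.5, 0, 0, 0, 0, 0, 0.5, -1.5, 0, 0, 0, 0, 0],
)

```text
time_s: 4.42
ee_pos: [0.6718, 0.0429, 0.1755]
orientation: [3.139, 0.001, 1.539]
ft_force: [0.7, 2.0, 5.1]
opening: 0.0111
gripper_force: 41.9
```

Call:
send_rows(
  plan=[0.5, -0.1, 0, 0, 0, 0, 0, 0.5, -0.2, 0, 0, 0, 0, 0, 0.5, -0.2, 0, 0, 0, 0, 0],
)

```text
time_s: 4.67
ee_pos: [0.6718, 0.0416, 0.1756]
orientation: [3.139, -0.001, 1.54]
ft_force: [-0.7, 3.9, 5.3]
opening: 0.0113
gripper_force: 41.9
```

Call:
send_rows(
  plan=[0.5, -0.1, 0, 0, 0, 0, 0, 0.5, -0.2, 0, 0, 0, 0, 0, 0.5, -0.2, 0, 0, 0, 0, 0],
)

```text
time_s: 4.92
ee_pos: [0.6721, 0.0412, 0.1756]
orientation: [3.138, -0.004, 1.54]
ft_force: [1.5, 7.1, 5.4]
opening: 0.0112
gripper_force: 41.9
```

Call:
send_rows(
  plan=[4, 0, 0, 0, 0, 0, 0, 4, 0, 0, 0, 0, 0, 0, 4, 0, 0, 0, 0, 0, 0, 4, 0, 0, -3, 0, 0, 0, 4, 0, 0, -7, 0, 0, 0, 4, 0, 0, -11, 0, 0, 0, 4, 2, -3, -14, 0, 0, 0, 4, 3, -6, -18, 0, 0, 0],
)

```text
time_s: 5.58
ee_pos: [0.6197, 0.068, 0.3431]
orientation: [-3.14, 0.0, 1.539]
ft_force: [0.2, 1.0, -0.6]
opening: 0.0398
gripper_force: 0.0
```

Call:
send_rows(
  plan=[5, 3, -9, 0, 0, 0, 0, 5, 3, -9, 0, 0, 0, 0, 5, 3, -9, 0, 0, 0, 0, 5, 3, -9, 0, 0, 0, 0, 5, 3, -9, 0, 0, 0, 0],
)

```text
time_s: 6.0
ee_pos: [0.5312, 0.1008, 0.3431]
orientation: [3.141, 0.001, 1.541]
ft_force: [0.1, -0.0, 0.3]
opening: 0.05
gripper_force: 0.0
```

```bash
cat > tabs.py <<'E'
from h import *
from scipy import ndimage
def tabs(W,px,zlo=.148,zhi=.172,box=(.33,.56,.0,.32)):
    X,Y,Z=W[...,0],W[...,1],W[...,2]
    m=(Z>zlo)&(Z<zhi)&(px.max(-1)<95)&(X>box[0])&(X<box[1])&(Y>box[2])&(Y<box[3])
    L,n=ndimage.label(m,np.ones((3,3)))
    for i in range(1,n+1):
        P=W[L==i]
        if len(P)<25: continue
        Q=P[P[:,2]>P[:,2].max()-.012]
        r=cv2.minAreaRect((Q[:,:2]*1000).astype(np.float32)); a=r[2] if r[1][0]>r[1][1] else r[2]+90
        if a>180: a-=180
        print('tab',len(P),np.round(r[0],1),np.round(r[1],1),'yaw',round(a-90,1),'ztop',np.percentile(P[:,2],[50,98]).round(3))
E
python3 - <<'E'
from tabs import *
go(.55,.1,.36,88.3)
d=cam('wrist'); save(d,'w3',s=1.4); W=cloud(d); px=d['pixels']; np.savez('w3.npz',pixels=px,W=W)
tabs(W,px)
X,Y,Z=W[...,0],W[...,1],W[...,2]
m=(Z>.115)&(Z<.16)&(X>.575)&(X<.63)&(Y>-.11)&(Y<.2)
P=W[m]
for y in np.arange(-.09,.13,.01):
    q=P[abs(P[:,1]-y)<.005]
    if len(q): zt=np.percentile(q[:,2],95); q=q[q[:,2]>zt-.006]; print(round(y,3),len(q),np.percentile(q[:,0],[3,97]).round(4),zt.round(4))
E
```

```text
now [0.5312 0.1008 0.3431] [1.7996e+02 6.0000e-02 8.8280e+01] F [ 0.1 -0.   0.3] op 0.05 t 6.0
shift cm [-0.02  1.89 -1.69] turn [ 0.001  0.001 -0.   ]
tab 478 [428.4 207.7] [35.4  9.5] yaw -33.8 ztop [0.162 0.163]
tab 387 [419.4 105.9] [ 9.7 34.7] yaw 16.9 ztop [0.161 0.163]
-0.09 34 [0.5913 0.5983] 0.1342
-0.08 44 [0.5913 0.5994] 0.1351
-0.07 39 [0.5917 0.5989] 0.1359
-0.06 31 [0.5919 0.5975] 0.137
-0.05 19 [0.5921 0.5956] 0.1378
-0.04 3 [0.5925 0.5929] 0.1369
0.01 2 [0.5953 0.5955] 0.1242
0.02 23 [0.5954 0.603 ] 0.144
0.03 52 [0.5955 0.6029] 0.145
0.04 60 [0.5959 0.6036] 0.1455
0.05 59 [0.5964 0.6043] 0.1467
0.06 56 [0.5969 0.6042] 0.1482
0.07 62 [0.5972 0.6046] 0.1486
0.08 64 [0.5975 0.6053] 0.1494
0.09 66 [0.5977 0.6058] 0.1504
0.1 71 [0.5982 0.6058] 0.1511
0.11 25 [0.5987 0.6056] 0.1553
0.12 16 [0.5992 0.6059] 0.159
```

View pics/w3.png

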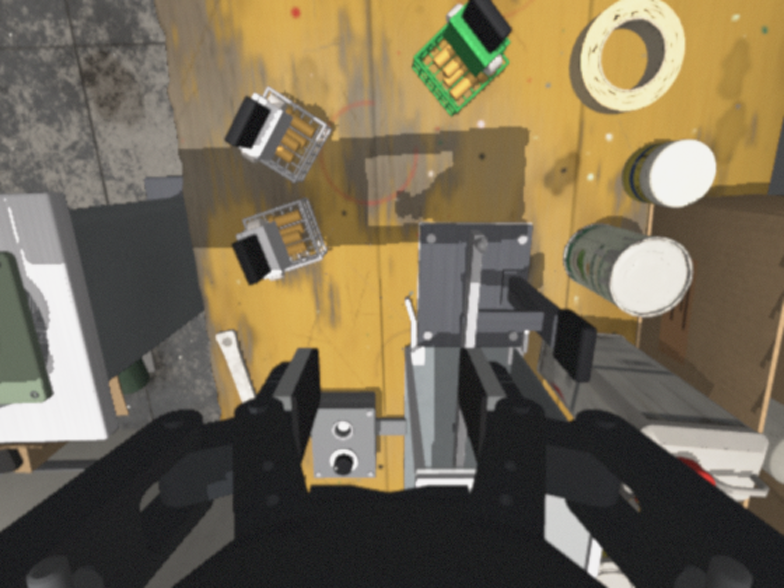

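Picture: the loading rail is joined (its bar at (475,290) continues the hood bar at (460,400)), baskets at (275,130) and (280,245). Measurements show collinear, continuous bars. Now basket B.

Call:
send_rows(
  plan=[5, 0.2, -11.2, 12, 0, 0, -0.325, 5, 0.2, -11.2, 12, 0, 0, -0.325, 5, 0.2, -11.2, 12, 0, 0, -0.325, 5, 0.2, -11.2, 12, 0, 0, -0.325, 5, 0.2, -11.2, 12, 0, 0, -0.325, 5, 0.2, -11.2, 12, 0, 0, -0.325, 5, 0.2, -11.2, 12, 0, 0, -0.325],
)

```text
time_s: 6.63
ee_pos: [0.4218, 0.1061, 0.2242]
orientation: [3.139, 0.001, 1.865]
ft_force: [0.8, -0.3, 0.5]
opening: 0.0502
gripper_force: 0.0
```

```bash
python3 - <<'E'
from tabs import *
d=cam('wrist'); W=cloud(d); tabs(W,d['pixels'])
go(.4194,.1059,.128,106.9)
E
```

```text
tab 868 [427.7 207.7] [35.3  9.1] yaw -34.0 ztop [0.162 0.164]
tab 633 [418.7 105.8] [ 8.8 35.1] yaw 16.7 ztop [0.162 0.163]
now [0.4232 0.1062 0.2257] [1.7970e+02 1.0000e-01 1.0684e+02] F [ 0.9 -1.1  0.6] op 0.0505 t 6.68
shift cm [ 0.09 -0.42  9.77] turn [ 0.005  0.002 -0.001]
```

Call:
send_rows(
  plan=[5, 0, 0, 4, 0, 0, 0, 5, 0, 0, 7.5, 0, 0, 0, 5, 0, 0, 9.5, 0, 0, 0, 5, 0, 0, 9.5, 0, 0, 0, 0.5, 0, 0, 9.5, 0, 0, 0, 0.5, 0, 0, 9.5, 0, 0, 0, 0.5, 0, 0, 9.5, 0, 0, 0, 0.5, 0, 0, 9.5, 0, 0, 0],
  grip_force=45,
)

```text
time_s: 7.35
ee_pos: [0.4216, 0.1068, 0.1304]
orientation: [3.137, 0.001, 1.866]
ft_force: [1.0, 0.9, 2.9]
opening: 0.0094
gripper_force: 48.0
```

```bash
python3 - <<'E'
from h import *
go(.5993,.033,.30,88.3)
E
```

```text
now [0.4216 0.1068 0.1304] [1.7972e+02 7.0000e-02 1.0690e+02] F [1.  0.9 2.9] op 0.0094 t 7.35
shift cm [-12.24  14.94 -16.87] turn [0.005 0.    0.325]
```

```bash
python3 - <<'E'
from h import *
def fr(W,o,yaw): 
    P=W.copy(); c,s=np.cos(np.radians(yaw)),np.sin(np.radians(yaw)); dx,dy=P[...,0]-o[0],P[...,1]-o[1]
    P[...,0]=c*dx+s*dy; P[...,1]=-s*dx+c*dy; return P
for f,o,yaw in(('scene0',(.5993,.0355),-7.6),('top0',(.5993,.0355),-7.6),('w1',(.5993,.0355),-7.6),('w3',(.5968,-.038),-1.8)):
    P=fr(np.load(f+'.npz')['W'],o,yaw); x,y,z=P[...,0],P[...,1],P[...,2]
    q=P[(x>12)|((x>.012)&(x<.055)&(y>.05)&(y<.11)&(z>.06)&(z<.18))]; 
    if len(q): print(f,len(q),'y',np.percentile(q[:,1],[1,5,50,95,99]).round(3),'z',np.percentile(q[:,2],[1,5,50,95,99]).round(3))
for f in('scene0','top0','w1','w3'):
    P=fr(np.load(f+'.npz')['W'],(.5968,-.038),-1.8); x,y,z=P[...,0],P[...,1],P[...,2]
    q=P[(x>-.08)&(x<-.035)&(y>-.06)&(y<.03)&(z>.03)&(z<.22)]
    if len(q): print(f,'post',len(q),'x',np.percentile(q[:,0],[2,50,98]).round(3),'y',np.percentile(q[:,1],[2,50,98]).round(3),'z',np.percentile(q[:,2],[2,50,98]).round(3))
E
```

```text
scene0 45 y [0.067 0.068 0.073 0.084 0.086] z [0.123 0.124 0.13  0.132 0.133]
top0 89 y [0.069 0.069 0.077 0.085 0.086] z [0.13  0.131 0.134 0.137 0.139]
w1 413 y [0.068 0.069 0.077 0.086 0.086] z [0.128 0.131 0.133 0.135 0.135]
w3 520 y [0.071 0.072 0.081 0.089 0.089] z [0.128 0.13  0.133 0.134 0.135]
scene0 post 283 x [-0.054 -0.051 -0.044] y [-0.008 -0.004  0.001] z [0.035 0.13  0.216]
top0 post 43 x [-0.051 -0.05  -0.044] y [-0.006 -0.002  0.001] z [0.033 0.139 0.212]
w1 post 251 x [-0.051 -0.047 -0.043] y [-0.     0.001  0.002] z [0.04  0.151 0.218]
w3 post 515 x [-0.051 -0.048 -0.043] y [-0.004  0.001  0.002] z [0.037 0.157 0.218]
```

```bash
python3 - <<'E'
from h import *
go(.5235,.0105,.199,88.2)
E
```

```text
now [0.4216 0.1068 0.1304] [1.7972e+02 7.0000e-02 1.0690e+02] F [1.  0.9 2.9] op 0.0094 t 7.35
shift cm [-12.18   6.98  -6.81] turn [0.005 0.    0.326]
```

Call:
send_rows(
  plan=[0.5, 0, 0, -3, 0, 0, 0, 0.5, 0, 0, -6.9, 0, 0, 0, 0.5, -3, 1.8, -6.9, 0, 0, 0.1, 0.5, -6, 3.5, -6.9, 0, 0, 0.2, 0.5, -9, 5, -6.9, 0, 0, 0.3, 0.5, -12.2, 7, -6.9, 0, 0, 0.326, 0.5, -12.2, 7, -6.9, 0, 0, 0.326, 0.5, -12.2, 7, -6.9, 0, 0, 0.326],
)

```text
time_s: 8.02
ee_pos: [0.5231, 0.0089, 0.1977]
orientation: [3.141, 0.0, 1.537]
ft_force: [-0.0, 0.6, -2.7]
opening: 0.0092
gripper_force: 47.1
```

```bash
python3 - <<'E'
from h import *
d=cam('wrist'); save(d,'w4',s=1.4)
go(.5985,.008,.199,88.2)
E
```

```text
now [0.5219 0.01   0.1974] [-1.7998e+02 -2.0000e-02  8.8170e+01] F [-0.3  0.8 -2.5] op 0.0091 t 8.07
shift cm [ 0.05  7.66 -0.16] turn [-0.    -0.    -0.001]
```

View pics/w4.png

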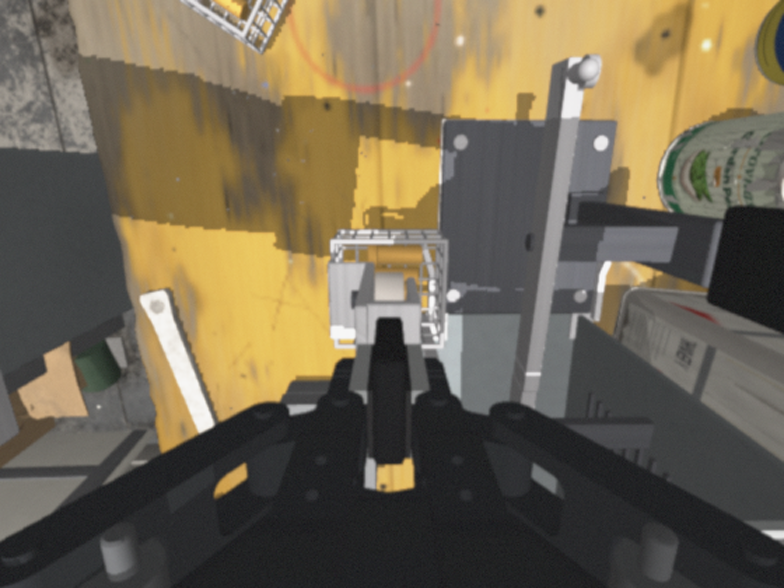

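Basket is square to the rail (hook at (390,290)), joint line at (534,374) is closed. Insert toward the bar.

Call:
send_rows(
  plan=[0.5, 0, 1.5, -0.1, 0, 0, 0, 0.5, 0, 3, -0.1, 0, 0, 0, 0.5, 0, 4.5, -0.1, 0, 0, 0, 0.5, 0, 6, -0.1, 0, 0, 0, 0.5, 0, 7, -0.1, 0, 0, 0, 0.5, 0, 7.6, -0.1, 0, 0, 0, 0.5, 0, 7.6, -0.1, 0, 0, 0, 0.5, 0, 7.6, -0.1, 0, 0, 0],
)

```text
time_s: 8.73
ee_pos: [0.5968, 0.0087, 0.1981]
orientation: [-3.14, -0.0, 1.541]
ft_force: [-0.7, 0.7, -2.2]
opening: 0.0091
gripper_force: 47.1
```

```bash
python3 - <<'E'
from h import *
d=cam('wrist'); save(d,'w5',s=1.4)
go(.5985,.008,.184,88.2)
E
```

```text
now [0.5966 0.0086 0.1981] [-1.7993e+02 -1.0000e-02  8.8270e+01] F [-0.  -0.3 -2.8] op 0.0093 t 8.78
shift cm [-0.05  0.19  1.41] turn [-0.001 -0.     0.001]
```

View pics/w5.png

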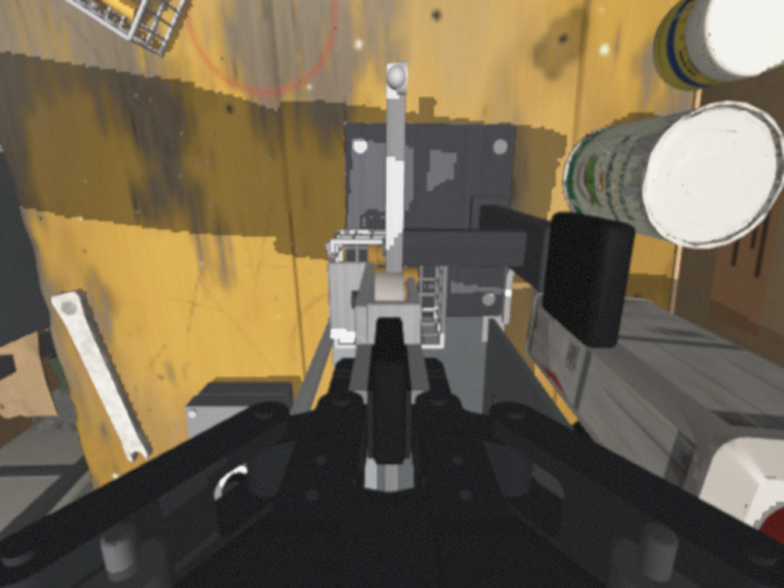

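Bar (395,270) enters the hook (390,290) nearly centred; shift 1.5 mm and lower.

Call:
send_rows(
  plan=[0.5, 0, 0.15, 0.4, 0, 0, 0, 0.5, 0, 0.15, 0.8, 0, 0, 0, 0.5, 0, 0.15, 1.1, 0, 0, 0, 0.5, 0, 0.15, 1.3, 0, 0, 0, 0.5, 0, 0.15, 1.3, 0, 0, 0, 0.5, 0, 0.15, 1.3, 0, 0, 0],
)

```text
time_s: 9.28
ee_pos: [0.5989, 0.0078, 0.1854]
orientation: [-3.141, 0.0, 1.54]
ft_force: [-1.3, -0.1, 1.4]
opening: 0.0093
gripper_force: 47.5
```

Call:
send_rows(
  plan=[3, 0, 0, 0.1, 0, 0, 0, 3, 0, 0, 0.1, 0, 0, 0, 3, 0, 0, 0.1, 0, 0, 0, 3, 0, 0, 0.1, 0, 0, 0, 3, 0, 0, 0.1, 0, 0, 0, 3, 0, 0, 0.1, 0, 0, 0, 3, 0, 0, -4, 0, 0, 0, 3, 0, 0, -8, 0, 0, 0],
)

```text
time_s: 9.95
ee_pos: [0.5967, 0.0082, 0.2623]
orientation: [-3.133, -0.001, 1.54]
ft_force: [1.7, 0.3, 0.9]
opening: 0.0301
gripper_force: 0.0
```

Call:
send_rows(
  plan=[5, 4, -8, -9, 0, 0, 0, 5, 8, -12, -9, 0, 0, 0, 5, 8, -12, -9, 0, 0, 0, 5, 8, -12, -9, 0, 0, 0, 5, 8, -12, -9, 0, 0, 0, 5, 8, -12, -9, 0, 0, 0, 5, 8, -12, -9, 0, 0, 0],
)

```text
time_s: 10.53
ee_pos: [0.482, 0.0915, 0.3553]
orientation: [3.14, 0.001, 1.54]
ft_force: [-1.3, 0.1, -0.1]
opening: 0.0505
gripper_force: 0.0
```

```bash
python3 - <<'E'
from tabs import *
go(.4284,.2077,.22,90-33.9)
d=cam('wrist'); W=cloud(d); tabs(W,d['pixels'])
d2=cam('scene')
a=cv2.resize(d['pixels'],None,fx=1,fy=1); im=np.hstack([a[:,150:],d2['pixels'][130:,280:][:290].repeat(1,0) if 0 else cv2.resize(d2['pixels'][140:300,250:500],(390,420*0+250))[:250].copy() if 0 else np.vstack([cv2.resize(d2['pixels'][140:300,240:500],(390,240)),np.zeros((180,390,3),np.uint8)])])
cv2.imwrite('pics/w6.png',im[...,::-1])
W=cloud(d2); X,Y,Z=W[...,0],W[...,1],W[...,2]
m=(X>.52)&(X<.66)&(Y<-.05)&(Y>-.38)&(Z>.03)&(Z<.22)&(d2['pixels'].max(-1)<60); print(m.sum(), np.median(W[m],0) if m.any() else '')
E
```

```text
now [0.482  0.0915 0.3553] [1.7992e+02 3.0000e-02 8.8260e+01] F [-1.3  0.1 -0.1] op 0.0505 t 10.53
shift cm [11.46 -5.73 13.51] turn [0.001 0.    0.561]
tab 376 [428.6 207.7] [33.7  8.6] yaw -33.5 ztop [0.162 0.164]
243 [ 0.59140941 -0.10933312  0.18245357]
```

View pics/w6.png

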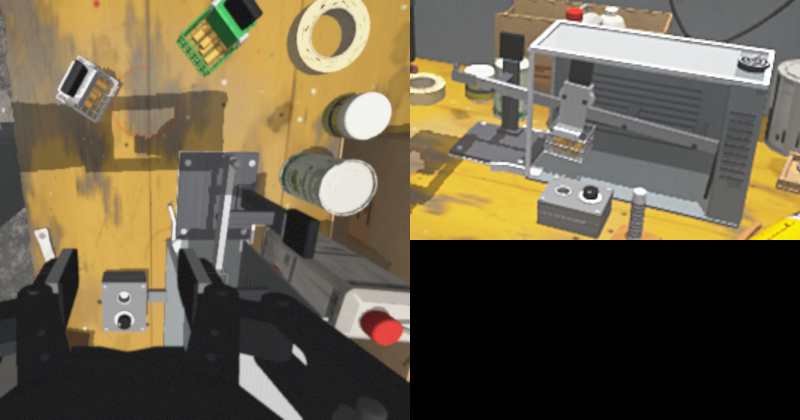

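Basket B hangs inside the hood and is rolling (scene inset (570,115)). Now basket A.

Call:
send_rows(
  plan=[5, 11.5, -5.7, 13.5, 0, 0, 0.56, 5, 11.5, -5.7, 13.5, 0, 0, 0.56, 5, 11.5, -5.7, 13.5, 0, 0, 0.56, 5, 11.5, -5.7, 13.5, 0, 0, 0.56, 5, 11.5, -5.7, 13.5, 0, 0, 0.56, 5, 11.5, -5.7, 13.5, 0, 0, 0.56, 5, 11.5, -5.7, 13.5, 0, 0, 0.56, 5, 11.5, -5.7, 13.5, 0, 0, 0.56],
)

```text
time_s: 11.3
ee_pos: [0.4297, 0.2075, 0.2204]
orientation: [3.141, 0.0, 0.98]
ft_force: [0.9, -0.3, 1.0]
opening: 0.0498
gripper_force: 0.0
```

```bash
python3 - <<'E'
from tabs import *
d=cam('wrist'); W=cloud(d); tabs(W,d['pixels'])
go(.4284,.2077,.130,90-33.9)
d2=cam('scene')
W=cloud(d2); X,Y,Z=W[...,0],W[...,1],W[...,2]
m=(X>.52)&(X<.66)&(Y<-.05)&(Y>-.38)&(Z>.03)&(Z<.22)&(d2['pixels'].max(-1)<60); print(m.sum(), np.median(W[m],0) if m.any() else '')
E
```

```text
tab 664 [428.1 208.7] [35.5  9.4] yaw -33.8 ztop [0.162 0.163]
now [0.4302 0.2075 0.2212] [ 1.799e+02 -7.000e-02  5.609e+01] F [ 0.1 -0.1  0.3] op 0.0499 t 11.35
shift cm [-0.09 -0.17  9.12] turn [ 0.002 -0.001 -0.   ]
198 [ 0.58969718 -0.1843694   0.17226095]
```

Call:
send_rows(
  plan=[5, 0, -0.1, 4, 0, 0, 0, 5, 0, -0.1, 7.5, 0, 0, 0, 5, 0, -0.1, 9, 0, 0, 0, 5, 0, -0.1, 9, 0, 0, 0, 0.5, 0, -0.1, 9, 0, 0, 0, 0.5, 0, -0.1, 9, 0, 0, 0, 0.5, 0, -0.1, 9, 0, 0, 0, 0.5, 0, -0.1, 9, 0, 0, 0],
  grip_force=45,
)

```text
time_s: 12.07
ee_pos: [0.4294, 0.2094, 0.1325]
orientation: [3.139, -0.004, 0.98]
ft_force: [0.1, 0.2, 2.5]
opening: 0.0091
gripper_force: 45.0
```

```bash
python3 - <<'E'
from tabs import *
s=status.observe(); z=s['ee_pos'][2]
go(.5235,.0105,z+.069,88.2)
d2=cam('scene')
W=cloud(d2); X,Y,Z=W[...,0],W[...,1],W[...,2]
m=(X>.52)&(X<.66)&(Y<-.05)&(Y>-.38)&(Z>.03)&(Z<.22)&(d2['pixels'].max(-1)<60); print(m.sum(), np.median(W[m],0) if m.any() else '')
E
```

```text
now [0.4294 0.2094 0.1325] [179.84  -0.22  56.12] F [0.1 0.2 2.5] op 0.0091 t 12.07
shift cm [-11.24  18.92  -6.89] turn [ 0.004 -0.003 -0.56 ]
233 [ 0.58838976 -0.25269179  0.16919868]
```

Call:
send_rows(
  plan=[0.5, 0, 0, -3, 0, 0, 0, 0.5, 0, 0, -6.9, 0, 0, 0, 0.5, -2, 3.4, -6.9, 0, 0, -0.1, 0.5, -4, 6.8, -6.9, 0, 0, -0.22, 0.5, -6, 10.2, -6.9, 0, 0, -0.34, 0.5, -8, 13.6, -6.9, 0, 0, -0.46, 0.5, -10, 17, -6.9, 0, 0, -0.56, 0.5, -11.2, 18.9, -6.9, 0, 0, -0.56],
)

```text
time_s: 12.78
ee_pos: [0.5229, 0.008, 0.1995]
orientation: [3.141, 0.001, 1.543]
ft_force: [0.7, -0.3, -3.6]
opening: 0.0091
gripper_force: 44.9
```

Call:
send_rows(
  plan=[0.5, 0, 0, 0, 0, 0, 0, 0.5, 0, 0, 0, 0, 0, 0],
)

```text
time_s: 12.95
ee_pos: [0.5223, 0.009, 0.1991]
orientation: [-3.141, -0.0, 1.536]
ft_force: [-0.3, 1.0, -3.1]
opening: 0.009
gripper_force: 44.9
```

```bash
python3 - <<'E'
from tabs import *
go(.5990,.008,.201,88.2)
d2=cam('scene')
W=cloud(d2); X,Y,Z=W[...,0],W[...,1],W[...,2]
m=(X>.52)&(X<.66)&(Y<-.05)&(Y>-.38)&(Z>.03)&(Z<.22)&(d2['pixels'].max(-1)<60); print(m.sum(), np.median(W[m],0) if m.any() else '')
E
```

```text
now [0.5223 0.009  0.1991] [-1.7998e+02 -1.0000e-02  8.8020e+01] F [-0.3  1.  -3.1] op 0.009 t 12.95
shift cm [ 0.16  7.67 -0.19] turn [-0.    -0.    -0.003]
294 [ 0.58726507 -0.30174311  0.16762137]
```

Call:
send_rows(
  plan=[0.5, 0, 1.5, -0.15, 0, 0, 0, 0.5, 0, 3, -0.15, 0, 0, 0, 0.5, 0, 4.5, -0.15, 0, 0, 0, 0.5, 0, 6, -0.15, 0, 0, 0, 0.5, 0, 7, -0.15, 0, 0, 0, 0.5, 0, 7.65, -0.15, 0, 0, 0, 0.5, 0, 7.65, -0.15, 0, 0, 0, 0.5, 0, 7.65, -0.15, 0, 0, 0],
)

```text
time_s: 13.67
ee_pos: [0.5978, 0.0092, 0.2004]
orientation: [-3.14, -0.0, 1.541]
ft_force: [-0.7, 0.8, -3.1]
opening: 0.0089
gripper_force: 44.9
```

Call:
send_rows(
  plan=[0.5, 0, 0, 0.4, 0, 0, 0, 0.5, 0, 0, 0.8, 0, 0, 0, 0.5, 0, 0, 1.1, 0, 0, 0, 0.5, 0, 0, 1.3, 0, 0, 0, 0.5, 0, 0, 1.3, 0, 0, 0, 0.5, 0, 0, 1.3, 0, 0, 0],
)

```text
time_s: 14.17
ee_pos: [0.5983, 0.0081, 0.1878]
orientation: [-3.141, 0.0, 1.54]
ft_force: [-0.8, 0.1, -0.2]
opening: 0.0094
gripper_force: 45.1
```

Contact starting (−3 → −0.2 N). Lower 1.5 mm more and release.

Call:
send_rows(
  plan=[0.5, 0, 0, 0.15, 0, 0, 0, 3, 0, 0, 0.15, 0, 0, 0, 3, 0, 0, 0.15, 0, 0, 0, 3, 0, 0, 0.15, 0, 0, 0, 3, 0, 0, 0.15, 0, 0, 0, 3, 0, 0, 0.15, 0, 0, 0, 3, 0, 0, -4, 0, 0, 0, 3, 0, 0, -8, 0, 0, 0],
)

```text
time_s: 14.83
ee_pos: [0.596, 0.0085, 0.2647]
orientation: [-3.133, -0.001, 1.54]
ft_force: [2.2, -0.7, 1.7]
opening: 0.0298
gripper_force: 0.0
```

Call:
send_rows(
  plan=[5, 0, -8, -6, 0, 0, 0, 5, 0, -12, -9, 0, 0, 0, 5, 0, -16, -9, 0, 0, 0, 5, -3, -16, -9, 0, 0, 0, 5, -3, -16, -9, 0, 0, 0, 5, -3, -16, -9, 0, 0, 0, 5, -3, -16, -9, 0, 0, 0, 5, -3, -16, -9, 0, 0, 0],
)

```text
time_s: 15.5
ee_pos: [0.4379, -0.0168, 0.3576]
orientation: [3.141, -0.0, 1.539]
ft_force: [-0.0, 0.6, 0.5]
opening: 0.0498
gripper_force: 0.0
```

```bash
python3 - <<'E'
from tabs import *
go(.3672,-.195,.36,88.2)
d=cam('wrist'); np.savez('w7.npz',pixels=d['pixels'],W=cloud(d))
d2=cam('scene')
a=d['pixels']; im=np.hstack([cv2.resize(a,(400,300)),cv2.resize(d2['pixels'][140:300,240:500],(400,300))])
cv2.imwrite('pics/w7.png',im[...,::-1])
W=cloud(d2); X,Y,Z=W[...,0],W[...,1],W[...,2]
m=(X>.52)&(X<.66)&(Y<-.0)&(Y>-.38)&(Z>.03)&(Z<.22)&(d2['pixels'].max(-1)<60); print(m.sum(), np.percentile(W[m][:,1],[5,25,50,75,95]).round(3) if m.any() else '')
E
```

```text
now [ 0.4379 -0.0168  0.3576] [ 1.7997e+02 -2.0000e-02  8.8210e+01] F [-0.   0.6  0.5] op 0.0498 t 15.5
shift cm [-18.03  -6.51  -0.25] turn [ 0.001 -0.     0.   ]
514 [-0.324 -0.304 -0.287 -0.118 -0.102]
```

View pics/w7.png

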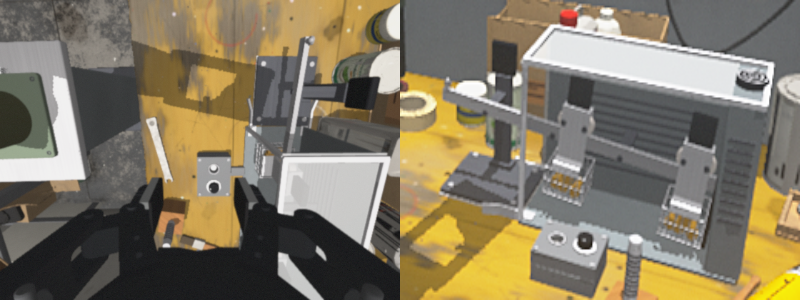

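Left: wrist view with rail joined, pod at (213,175), block (172,215). Right: one basket at the end stop, the second rolling at (565,150).

Call:
send_rows(
  plan=[5, -13, -6, 3, 0, 0, 0, 5, -13, -6, 3, 0, 0, 0, 5, -13, -6, 3, 0, 0, 0, 5, -13, -6, 3, 0, 0, 0, 5, -13, -6, 3, 0, 0, 0, 5, -13, -6, 3, 0, 0, 0],
)

```text
time_s: 16.1
ee_pos: [0.3736, -0.1453, 0.3265]
orientation: [-3.14, -0.002, 1.538]
ft_force: [0.4, 0.3, -0.3]
opening: 0.05
gripper_force: 0.0
```

```bash
cat > st.py <<'E'
from tabs import *
from scipy import ndimage
def well(W,px,l):
    X,Y,Z=W[...,0],W[...,1],W[...,2]
    m=(Z>.03)&(Z<.040)&(X>.45)&(X<.49)&(Y>-.15)&(Y<-.09)&(px.min(-1)>120)
    if m.sum()>5:
        P=W[m]; r=cv2.minEnclosingCircle((P[:,:2]*1000).astype(np.float32)); print(l,'button',m.sum(),P.mean(0).round(4),np.round(r[0],1),round(r[1],1))
    m=(Z>.04)&(Z<.048)&(X>.42)&(X<.52)&(Y>-.2)&(Y<-.08)
    if m.sum()>50: print(l,'pod',cv2.minAreaRect((W[m][:,:2]*1000).astype(np.float32)))
def sty(W,px,l):
    X,Y,Z=W[...,0],W[...,1],W[...,2]
    m=(Z>.128)&(Z<.145)&(X>.34)&(X<.40)&(Y>-.29)&(Y<-.21)
    if m.sum()>5: P=W[m]; r=cv2.minEnclosingCircle((P[:,:2]*1000).astype(np.float32)); print(l,'stylus',m.sum(),P.mean(0).round(4),np.round(r[0],1),round(r[1],1))
    m=(Z>.055)&(Z<.066)&(X>.32)&(X<.42)&(Y>-.3)&(Y<-.2)
    if m.sum()>50: print(l,'block',m.sum(),cv2.minAreaRect((W[m][:,:2]*1000).astype(np.float32)))
E
python3 - <<'E'
from st import *
z=np.load('w7.npz'); well(z['W'],z['pixels'],'w7'); z=np.load('top0.npz'); well(z['W'],z['pixels'],'top0'); sty(z['W'],z['pixels'],'top0')
z=np.load('w3.npz'); well(z['W'],z['pixels'],'w3')
go(.3672,-.2485,.20,88.2)
d=cam('wrist'); W=cloud(d); well(W,d['pixels'],'w8'); sty(W,d['pixels'],'w8'); save(d,'w8',s=1.4)
d2=cam('scene'); W=cloud(d2); X,Y,Z=W[...,0],W[...,1],W[...,2]
m=(X>.52)&(X<.66)&(Y<-.0)&(Y>-.38)&(Z>.03)&(Z<.22)&(d2['pixels'].max(-1)<60); print(m.sum(), np.percentile(W[m][:,1],[5,25,50,75,95]).round(3) if m.any() else '')
E
```

```text
w7 button 57 [ 0.4694 -0.1238  0.0355] [ 470.3 -124.9] 8.2
w7 pod ((469.3638916015625, -143.7378387451172), (98.0173568725586, 75.12055969238281), 88.22704315185547)
top0 button 21 [ 0.4713 -0.1224  0.0358] [ 475.6 -115.1] 15.3
top0 pod ((469.5204772949219, -143.10679626464844), (94.8349609375, 76.82431030273438), 88.06158447265625)
top0 stylus 35 [ 0.3676 -0.2477  0.1379] [ 367.8 -247.8] 8.3
top0 block 295 ((367.6615905761719, -249.30877685546875), (57.15399932861328, 56.02488327026367), 79.82698822021484)
w3 button 42 [ 0.4689 -0.1256  0.0352] [ 468.4 -127.1] 7.9
w3 pod ((468.7650146484375, -142.93165588378906), (97.93817901611328, 76.29916381835938), 88.47509002685547)
now [ 0.3736 -0.1453  0.3265] [-1.7989e+02 -1.2000e-01  8.8100e+01] F [ 0.4  0.3 -0.3] op 0.05 t 16.1
shift cm [-10.36  -0.27  12.63] turn [-0.002 -0.002 -0.002]
w8 button 71 [ 0.4691 -0.1232  0.0361] [ 469.2 -123.2] 6.6
w8 pod ((468.7923278808594, -143.086669921875), (95.28909301757812, 76.2719955444336), 88.44501495361328)
w8 stylus 166 [ 0.3668 -0.2475  0.1363] [ 366.4 -249.3] 8.3
w8 block 1137 ((366.64739990234375, -249.48936462402344), (57.01864242553711, 56.37164306640625), 79.97106170654297)
510 [-0.324 -0.304 -0.287 -0.179 -0.162]
```

View pics/w8.png

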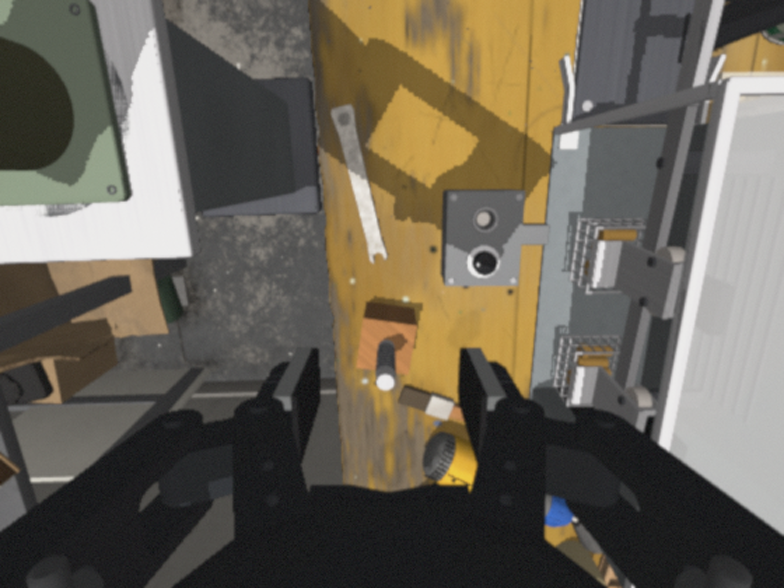

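Picture: stylus at (386,375) in its block, button well (484,218), both baskets inside the hood at right (640,270),(630,390). Go to the stylus.

Call:
send_rows(
  plan=[5, -10.4, -0.4, 11, 0, 0, 0, 5, -10.4, -0.4, 11, 0, 0, 0, 5, -10.4, -0.4, 11, 0, 0, 0, 5, -10.4, -0.4, 12.6, 0, 0, 0, 5, -10.4, -0.4, 12.6, 0, 0, 0, 5, -10.4, -0.4, 12.6, 0, 0, 0],
)

```text
time_s: 16.7
ee_pos: [0.3661, -0.2472, 0.1997]
orientation: [-3.138, -0.004, 1.54]
ft_force: [-0.5, -0.0, 1.1]
opening: 0.0501
gripper_force: 0.0
```

```bash
python3 - <<'E'
from st import *
go(.3665,-.249,.088,88.2)
d=cam('wrist'); W=cloud(d); sty(W,d['pixels'],'w9')
d2=cam('scene'); W=cloud(d2); X,Y,Z=W[...,0],W[...,1],W[...,2]
m=(X>.52)&(X<.66)&(Y<-.0)&(Y>-.38)&(Z>.03)&(Z<.22)&(d2['pixels'].max(-1)<60); print(m.sum(), np.percentile(W[m][:,1],[5,25,50,75,95]).round(3) if m.any() else '')
E
```

```text
now [ 0.3661 -0.2472  0.1997] [-179.79   -0.26   88.25] F [-0.5 -0.   1.1] op 0.0501 t 16.7
shift cm [-0.23  0.08 11.17] turn [-0.004 -0.004  0.001]
w9 stylus 457 [ 0.3666 -0.2481  0.1367] [ 366.5 -249.3] 8.6
w9 block 2595 ((366.63385009765625, -249.7080841064453), (56.51491165161133, 56.26568603515625), 79.74498748779297)
356 [-0.325 -0.309 -0.298 -0.286 -0.246]
```

Call:
send_rows(
  plan=[5, -0.1, 0, 4, 0, 0, 0, 5, -0.1, 0, 8, 0, 0, 0, 5, -0.1, 0, 11, 0, 0, 0, 5, -0.1, 0, 11.2, 0, 0, 0, 1, -0.1, 0, 11.2, 0, 0, 0, 1, -0.1, 0, 11.2, 0, 0, 0, 1, -0.1, 0, 11.2, 0, 0, 0, 1, -0.1, 0, 11.2, 0, 0, 0],
  grip_force=50,
)

```text
time_s: 17.47
ee_pos: [0.3686, -0.2515, 0.0928]
orientation: [3.137, 0.004, 1.54]
ft_force: [-0.5, 0.5, 5.8]
opening: 0.017
gripper_force: 49.1
```

Call:
send_rows(
  plan=[1, 0, 0, 0, 0, 0, 0, 1, 0, 0, -2, 0, 0, 0, 1, 0, 0, -5, 0, 0, 0, 1, 0, 0, -8, 0, 0, 0, 1, 0, 0, -8, 0, 0, 0, 1, 0, 0, -8, 0, 0, 0],
)

```text
time_s: 17.97
ee_pos: [0.3681, -0.2515, 0.1729]
orientation: [3.136, 0.005, 1.54]
ft_force: [-0.8, -0.3, -0.6]
opening: 0.0165
gripper_force: 49.0
```

```bash
python3 - <<'E'
from st import *
go(.4691,-.1233,.170,88.2)
d=cam('wrist'); W=cloud(d); np.savez('w10.npz',pixels=d['pixels'],W=W)
d2=cam('scene'); im=np.hstack([cv2.resize(d['pixels'],(400,300)),cv2.resize(d2['pixels'][180:340,260:520],(400,300))]); cv2.imwrite('pics/w10.png',im[...,::-1])
X,Y,Z=W[...,0],W[...,1],W[...,2]; p=np.array(status.observe()['ee_pos'])
m=(Z<p[2]-.02)&(Z>.07)&(abs(X-p[0])<.03)&(abs(Y-p[1])<.04)
P=W[m]; print(m.sum())
for z in np.arange(.08,.16,.01):
    q=P[abs(P[:,2]-z)<.005]
    if len(q): print(round(z,3),len(q),q[:,0].min().round(4),q[:,0].max().round(4),q[:,1].max().round(4))
E
```

```text
now [ 0.3681 -0.2515  0.1729] [179.69   0.29  88.22] F [-0.8 -0.3 -0.6] op 0.0165 t 17.97
shift cm [13.13  9.7   0.27] turn [0.005 0.005 0.   ]
225
0.09 15 0.366 0.3714 -0.2467
0.1 32 0.366 0.3713 -0.2465
0.11 35 0.3661 0.3712 -0.2468
0.12 31 0.3661 0.371 -0.2468
0.14 47 0.3603 0.3761 -0.2413
0.15 65 0.3597 0.3765 -0.2412
```

View pics/w10.png

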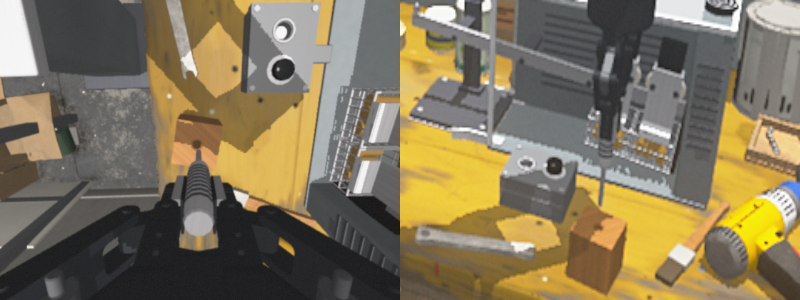

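Stylus is held upright, tip clear of the block (200,150 left view); both baskets stand together in the hood at right. Move over the well.

Call:
send_rows(
  plan=[1, 3, 2.2, 0, 0, 0, 0, 1, 6, 4.5, 0, 0, 0, 0, 1, 9, 6.7, 0, 0, 0, 0, 1, 12, 9, 0, 0, 0, 0, 1, 12.95, 9.65, 0, 0, 0, 0, 1, 12.95, 9.65, 0, 0, 0, 0, 1, 12.95, 9.65, 0, 0, 0, 0],
)

```text
time_s: 18.65
ee_pos: [0.4658, -0.1227, 0.1681]
orientation: [-3.138, -0.001, 1.542]
ft_force: [0.1, -0.0, -0.7]
opening: 0.0166
gripper_force: 49.2
```

```bash
python3 - <<'E'
from st import *
go(.4686,-.1251,.130,88.2)
d=cam('wrist'); W=cloud(d); well(W,d['pixels'],'w11'); save(d,'w11',(160,60,460,285),2.5)
X,Y,Z=W[...,0],W[...,1],W[...,2]
m=(Z<.125)&(Z>.085)&(abs(X-.468)<.02)&(abs(Y+.125)<.03)
P=W[m]; print(m.sum(),P[:,0].min(),P[:,0].max(),P[:,1].max())
d2=cam('scene'); W=cloud(d2); X,Y,Z=W[...,0],W[...,1],W[...,2]
m=(X>.52)&(X<.66)&(Y<-.0)&(Y>-.38)&(Z>.13)&(Z<.22)&(d2['pixels'].max(-1)<60); P=W[m]; print(m.sum(), np.histogram(P[:,1],np.arange(-.35,-.0,.01)))
E
```

```text
now [ 0.4658 -0.1227  0.1681] [-1.798e+02 -3.000e-02  8.833e+01] F [ 0.1 -0.  -0.7] op 0.0166 t 18.65
shift cm [-0.24  0.3   3.81] turn [-0.004 -0.001  0.002]
w11 button 162 [ 0.4693 -0.1232  0.036 ] [ 469.3 -124.8] 7.9
w11 pod ((468.8123779296875, -135.892822265625), (81.4036636352539, 76.21959686279297), 88.33534240722656)
112 0.4630037357104555 0.4684102108413774 -0.11735940344342081
487 (array([ 0,  0,  0, 44, 76, 72, 58,  0,  0,  8, 66, 70, 70, 23,  0,  0,  0,
        0,  0,  0,  0,  0,  0,  0,  0,  0,  0,  0,  0,  0,  0,  0,  0,  0]), array([-0.35, -0.34, -0.33, -0.32, -0.31, -0.3 , -0.29, -0.28, -0.27,
       -0.26, -0.25, -0.24, -0.23, -0.22, -0.21, -0.2 , -0.19, -0.18,
       -0.17, -0.16, -0.15, -0.14, -0.13, -0.12, -0.11, -0.1 , -0.09,
       -0.08, -0.07, -0.06, -0.05, -0.04, -0.03, -0.02, -0.01]))
```

View pics/w11.png

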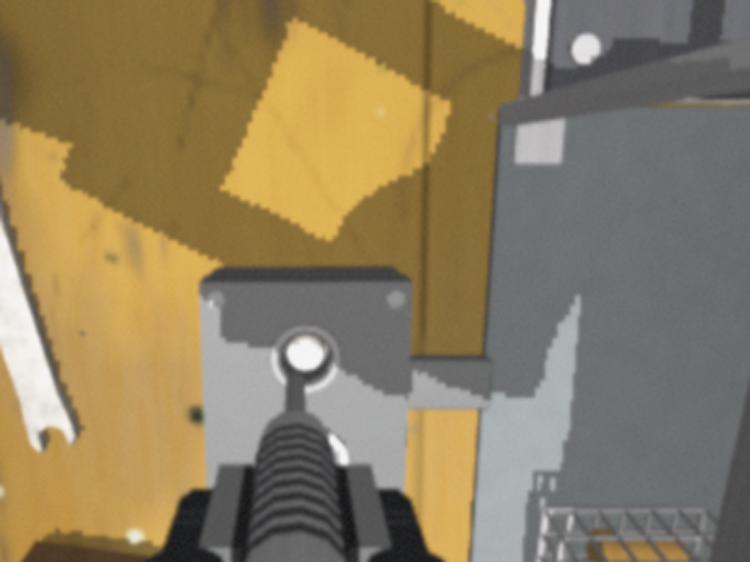

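Pin (295,390) heads a few mm short of the button (305,352); correct by ~3.5 mm in each axis and lower partly.

Call:
send_rows(
  plan=[1, -0.34, 0.36, 1, 0, 0, 0, 1, -0.34, 0.36, 2, 0, 0, 0, 1, -0.34, 0.36, 2.8, 0, 0, 0, 1, -0.34, 0.36, 3.2, 0, 0, 0, 1, -0.34, 0.36, 3.2, 0, 0, 0],
)

```text
time_s: 19.17
ee_pos: [0.4687, -0.1266, 0.1356]
orientation: [-3.138, -0.002, 1.539]
ft_force: [1.3, 0.8, -0.3]
opening: 0.0167
gripper_force: 49.2
```

```bash
python3 - <<'E'
from st import *
go(.4686,-.1251,.130,88.2)
d=cam('wrist'); W=cloud(d); well(W,d['pixels'],'w12')
X,Y,Z=W[...,0],W[...,1],W[...,2]
m=(Z<.095)&(Z>.052)&(abs(X-.468)<.02)&(abs(Y+.125)<.015)
P=W[m]; print(m.sum(),P[:,0].min(),P[:,0].max(),P[:,1].max(),P[:,2].min())
E
```

```text
now [ 0.4687 -0.1266  0.1356] [-1.7978e+02 -9.0000e-02  8.8170e+01] F [ 1.3  0.8 -0.3] op 0.0167 t 19.17
shift cm [ 0.15 -0.01  0.56] turn [-0.004 -0.002 -0.001]
w12 button 170 [ 0.4694 -0.1224  0.036 ] [ 469.2 -124.6] 7.6
w12 pod ((469.0979919433594, -131.07521057128906), (71.76053619384766, 76.3493881225586), 88.37451934814453)
111 0.46596322749003305 0.4713142837910963 -0.12132845407240021 0.05241775074149687
```

Call:
send_rows(
  plan=[1, 0, 0.05, 0.6, 0, 0, 0, 1, 0, 0.05, 1.2, 0, 0, 0, 1, 0, 0.05, 1.6, 0, 0, 0, 1, 0, 0.05, 1.9, 0, 0, 0, 1, 0, 0.05, 2.05, 0, 0, 0, 1, 0, 0.05, 2.05, 0, 0, 0, 1, 0, 0.05, 2.05, 0, 0, 0],
)

```text
time_s: 19.8
ee_pos: [0.471, -0.1269, 0.1175]
orientation: [-3.142, 0.0, 1.54]
ft_force: [-1.1, 0.3, 3.0]
opening: 0.0172
gripper_force: 49.5
```

Call:
send_rows(
  plan=[1, 0, 0, 0.15, 0, 0, 0, 1, 0, 0, 0.3, 0, 0, 0, 1, 0, 0, 0.4, 0, 0, 0, 1, 0, 0, 0.4, 0, 0, 0, 1, 0, 0, 0.4, 0, 0, 0, 1, 0, 0, 0.4, 0, 0, 0],
)

```text
time_s: 20.3
ee_pos: [0.4715, -0.1272, 0.1153]
orientation: [3.141, 0.001, 1.54]
ft_force: [-3.8, 1.3, 13.0]
opening: 0.0168
gripper_force: 51.0
```

Call:
send_rows(
  plan=[1, 0, 0, 0, 0, 0, 0, 1, 0, 0, -2, 0, 0, 0, 1, 0, 0, -4, 0, 0, 0, 1, 0, 0, -6.2, 0, 0, 0, 1, 0, 0, -6.2, 0, 0, 0, 1, 0, 0, -6.2, 0, 0, 0],
)

```text
time_s: 20.8
ee_pos: [0.4719, -0.1273, 0.1762]
orientation: [3.138, 0.001, 1.54]
ft_force: [-0.2, 0.1, -1.4]
opening: 0.0166
gripper_force: 49.3
```

```bash
python3 - <<'E'
from st import *
go(.3681,-.2515,.175,88.2)
E
```

```text
now [ 0.4719 -0.1273  0.1762] [1.7981e+02 8.0000e-02 8.8220e+01] F [-0.2  0.1 -1.4] op 0.0166 t 20.8
shift cm [-12.74  -9.99   0.1 ] turn [0.003 0.001 0.   ]
```

Call:
send_rows(
  plan=[1, -3, -2.4, 0, 0, 0, 0, 1, -6, -4.8, 0, 0, 0, 0, 1, -9, -7.2, 0, 0, 0, 0, 1, -12, -9.5, 0, 0, 0, 0, 1, -12.7, -10, 0, 0, 0, 0, 1, -12.7, -10, 0, 0, 0, 0, 1, -12.7, -10, 0, 0, 0, 0],
)

```text
time_s: 21.38
ee_pos: [0.3664, -0.2501, 0.1739]
orientation: [-3.14, -0.002, 1.538]
ft_force: [0.6, 1.2, 0.0]
opening: 0.0171
gripper_force: 49.3
```

```bash
cat > pin.py <<'E'
from st import *
s=status.observe(); p=np.array(s['ee_pos'])
go(.3681,-.2515,.175,88.2)
d=cam('wrist'); W=cloud(d); px=d['pixels']; sty(W,px,'blk')
X,Y,Z=W[...,0],W[...,1],W[...,2]
m=(Z<p[2]-.04)&(Z>.066)&(abs(X-p[0])<.02)&(abs(Y-p[1])<.025)
P=W[m]
for z in np.arange(.07,.14,.01):
    q=P[abs(P[:,2]-z)<.005]
    if len(q): print(round(z,3),len(q),'xc',((q[:,0].min()+q[:,0].max())/2).round(4),'w',np.ptp(q[:,0]).round(4),'yc',(q[:,1].max()-.003).round(4))
print('tip',P[:,2].min())
# hole: dark / deep pixels on block top
m=(Z<.05)&(abs(X-.3666)<.012)&(abs(Y+.2495)<.02); print('hole?',m.sum(),W[m].mean(0) if m.any() else '')
E
python3 pin.py
```

```text
now [ 0.3664 -0.2501  0.1739] [-1.7994e+02 -1.3000e-01  8.8120e+01] F [0.6 1.2 0. ] op 0.0171 t 21.38
shift cm [-0.14  0.17 -0.11] turn [-0.001 -0.002 -0.001]
blk stylus 30 [ 0.3669 -0.2412  0.1433] [ 367.3 -244.2] 7.6
blk block 3517 ((366.5556640625, -249.76353454589844), (56.26642608642578, 56.089630126953125), 79.43002319335938)
0.09 14 xc 0.3665 w 0.0055 yc -0.2477
0.1 32 xc 0.3666 w 0.0053 yc -0.2476
0.11 34 xc 0.3666 w 0.0051 yc -0.2476
0.12 32 xc 0.3666 w 0.0048 yc -0.2479
0.13 2 xc 0.3666 w 0.0007 yc -0.248
tip 0.08844536820284175
hole? 84 [ 0.36635459 -0.25447137  0.03562854]
```

Call:
send_rows(
  plan=[1, -0.2, 0, 0.8, 0, 0, 0, 1, -0.2, 0, 1.6, 0, 0, 0, 1, -0.2, 0, 2.4, 0, 0, 0, 1, -0.2, 0, 2.4, 0, 0, 0],
)

```text
time_s: 21.77
ee_pos: [0.366, -0.2506, 0.1485]
orientation: [-3.138, -0.004, 1.541]
ft_force: [-0.1, 0.4, -0.0]
opening: 0.0166
gripper_force: 49.3
```

```bash
python3 pin.py; python3 - <<'E'
from h import *
d=cam('wrist'); save(d,'w13',(200,130,360,290),3.5)
E
```

```text
now [ 0.366  -0.2506  0.1485] [-179.79   -0.21   88.31] F [-0.1  0.4 -0. ] op 0.0166 t 21.77
shift cm [-0.07  0.2  -2.65] turn [-0.004 -0.004  0.002]
blk stylus 357 [ 0.3662 -0.2418  0.1369] [ 365.9 -247.7] 9.1
blk block 4022 ((366.5857849121094, -249.86387634277344), (56.54549026489258, 56.30387496948242), 79.84832000732422)
0.07 26 xc 0.3659 w 0.0054 yc -0.2482
0.08 33 xc 0.3659 w 0.0052 yc -0.2481
0.09 34 xc 0.3659 w 0.005 yc -0.2483
0.1 17 xc 0.366 w 0.0048 yc -0.2485
tip 0.06623013712130617
hole? 53 [ 0.36704591 -0.25413908  0.03396267]
```

View pics/w13.png

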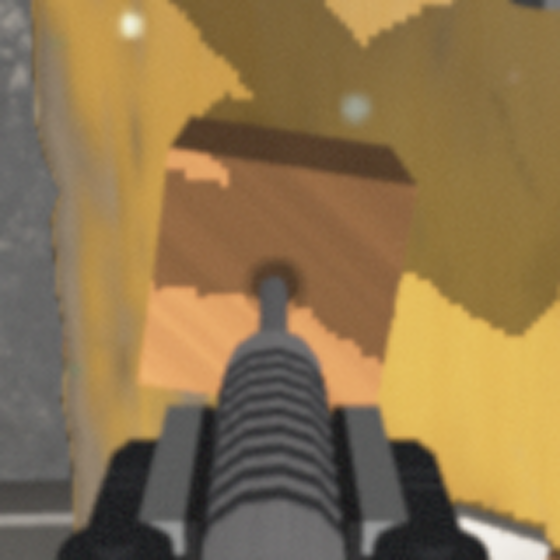

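Pin tip (272,283) sits over the hole (275,283); nudge 1 mm and descend.

Call:
send_rows(
  plan=[1, -0.12, 0.06, 0.3, 0, 0, 0, 1, -0.12, 0.06, 0.9, 0, 0, 0, 1, -0.12, 0.06, 1.5, 0, 0, 0, 1, -0.12, 0.06, 2.2, 0, 0, 0, 1, -0.12, 0.06, 3, 0, 0, 0, 1, -0.12, 0.06, 3, 0, 0, 0],
)

```text
time_s: 22.37
ee_pos: [0.3663, -0.2529, 0.119]
orientation: [-3.139, -0.002, 1.54]
ft_force: [0.5, -0.1, -0.2]
opening: 0.017
gripper_force: 49.4
```

Call:
send_rows(
  plan=[1, 0, 0, 0.8, 0, 0, 0, 1, 0, 0, 1.5, 0, 0, 0, 1, 0, 0, 2, 0, 0, 0, 1, 0, 0, 2.3, 0, 0, 0, 1, 0, 0, 2.5, 0, 0, 0, 1, 0, 0, 2.5, 0, 0, 0, 1, 0, 0, 2.5, 0, 0, 0],
)

```text
time_s: 22.95
ee_pos: [0.3675, -0.254, 0.0962]
orientation: [3.142, -0.0, 1.54]
ft_force: [0.0, 0.5, -1.4]
opening: 0.0167
gripper_force: 49.4
```

Call:
send_rows(
  plan=[1, 0, 0, 0.15, 0, 0, 0, 1, 0, 0, 0.3, 0, 0, 0, 1, 0, 0, 0.3, 0, 0, 0, 1, 0, 0, 0.3, 0, 0, 0],
)

```text
time_s: 23.28
ee_pos: [0.3675, -0.2539, 0.0932]
orientation: [3.141, 0.0, 1.54]
ft_force: [-0.2, 0.5, -0.1]
opening: 0.0171
gripper_force: 49.4
```

Nearly seated; release gently and back off upward.

Call:
send_rows(
  plan=[1, 0, 0, 0.05, 0, 0, 0, 2.4, 0, 0, 0.05, 0, 0, 0, 4, 0, 0, 0.05, 0, 0, 0, 5, 0, 0, 0.05, 0, 0, 0, 5, 0, 0, 0, 0, 0, 0, 5, 0, 0, -4, 0, 0, 0, 5, 0, 0, -8, 0, 0, 0, 5, 0, 0, -12, 0, 0, 0],
)

```text
time_s: 23.95
ee_pos: [0.3668, -0.2533, 0.2139]
orientation: [-3.14, -0.002, 1.54]
ft_force: [1.4, -1.1, 0.2]
opening: 0.0498
gripper_force: 0.0
```

Call:
send_rows(
  plan=[5, 8, 0, -10, 0, 0, 0, 5, 8, 0, -10, 0, 0, 0, 5, 8, 0, -10, 0, 0, 0, 5, 8, 0, -10, 0, 0, 0, 5, 8, 0, -10, 0, 0, 0, 5, 8, 0, -10, 0, 0, 0],
)

```text
time_s: 24.45
ee_pos: [0.3699, -0.1739, 0.3129]
orientation: [3.142, 0.001, 1.54]
ft_force: [0.6, -1.0, -0.0]
opening: 0.0499
gripper_force: 0.0
```

```bash
python3 - <<'E'
from st import *
go(.37,-.17,.32,88.2)
d=cam('wrist'); W=cloud(d); well(W,d['pixels'],'w'); sty(W,d['pixels'],'w')
d2=cam('scene'); im=np.hstack([cv2.resize(d['pixels'],(400,300)),cv2.resize(d2['pixels'][150:340,220:520],(400,300))]); cv2.imwrite('pics/w14.png',im[...,::-1])
W=cloud(d2); X,Y,Z=W[...,0],W[...,1],W[...,2]
m=(X>.52)&(X<.66)&(Y<-.0)&(Y>-.38)&(Z>.13)&(Z<.22)&(d2['pixels'].max(-1)<60); P=W[m]; 
for a,b in((-.34,-.275),(-.275,-.2)):
    q=P[(P[:,1]>a)&(P[:,1]<b)]; print(len(q),np.percentile(q[:,1],[3,50,97]).round(4))
E
```

```text
now [ 0.3699 -0.1739  0.3129] [1.800e+02 3.000e-02 8.826e+01] F [ 0.6 -1.  -0. ] op 0.0499 t 24.45
shift cm [ 0.39  0.   -0.71] turn [0.    0.001 0.001]
w button 77 [ 0.4691 -0.1232  0.0363] [ 469.1 -123.2] 6.7
w pod ((468.857666015625, -142.95399475097656), (95.39207458496094, 76.4996337890625), 88.48131561279297)
w stylus 185 [ 0.3678 -0.2499  0.1365] [ 367.8 -251.3] 8.2
w block 1277 ((366.7151794433594, -249.35629272460938), (56.53936767578125, 55.96284103393555), 79.51118469238281)
251 [-0.3148 -0.2992 -0.2831]
244 [-0.25   -0.2337 -0.2174]
```

View pics/w14.png

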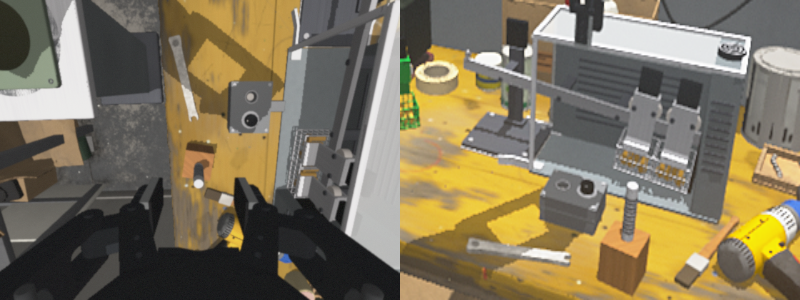

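```bash
python3 - <<'E'
from h import *
for f in('w3','w7'):
    W=np.load(f+'.npz')['W']; X,Y,Z=W[...,0],W[...,1],W[...,2]
    m=(Z>.198)&(Z<.215)&(abs(X-.671)<.03)&(abs(Y-.039)<.05); print(f,m.sum(),cv2.minAreaRect((W[m][:,:2]*1000).astype(np.float32)))
print(arm.close_job())
E
```

```text
w3 557 ((671.3553466796875, 39.125953674316406), (43.12042999267578, 11.769696235656738), 87.51054382324219)
w7 778 ((671.1925048828125, 38.24620819091797), (43.153602600097656, 13.416520118713379), 87.79544067382812)
the job is handed in; nothing more can be done
None
```

The job is done and handed in, though the hand-in returned no verdict: the rails are joined, both baskets hang against the end stop, the button was pressed with the stylus, the stylus stands in its block, and the bottle was never touched.

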